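Chock the rover on the tilt board, then fit its battery and cover plate

ROBOT

A 6-joint arm with a two-finger parallel gripper is mounted at the origin on the work surface. World frame = base frame: x ahead of the robot, y to its left, z up, the work surface at z = 0. Lengths are in mm, angles in rad, forces in N, time in s.
With the tool pointing down it reaches from about 350 to 775 mm from the base axis. Payload 7.3 kg.
Tool frame: the origin (TCP) lies at the very end of the fingers, on their centre line; the grasp point (between the pads) lies 19 mm behind it; z points along the fingers, y is the line along which they close (so a half turn about z gives the same grasp; the last joint's range is limited). The gripper opens to 92 mm and grips with 3 to 60 N. Pads are 19 mm wide; open, the fingers measure 130 mm over their backs; the gripper's body (75 mm by 190 mm) begins 47 mm behind the grasp point.
Start: joints at [1.183, 0.342, 1.524, -0, 1.275, -0.146], TCP at [125.695, 509.75, 226.741] pointing down, gripper open.
Joint ranges: [-2.53, 2.53], [-0.77, 2.02], [0.04, 2.7], [-1, 4.14], [0.28, 2.66], [-3.11, 3.11]. Speed limits (rad/s): [2.57, 2.57, 3.14, 3.14, 3.14, 3.14].

INTERFACE

Orientations are given as [roll, pitch, yaw] about the fixed x, y, z axes, in that order (R = Rz(yaw) Ry(pitch) Rx(roll)).
In Python, from plant import bot gives the robot as it stands.
- The arm moves only by the tool jog_arm, never from a script. Its argument "targets" is a list of rows, each an object with "xyz": the shift along the tool's x, y, z as a fraction of full scale, a list of three; "spin": the turn about the tool's z as a fraction of full scale. In form: [{"xyz": [x, y, z], "spin": spin}, ...]. A call has exactly 10 rows; each row shifts and turns the commanded pose from where the row before left it, along the tool's axes as they then stand; what a row does not reach is not made up. Full scale, the value 1, is 80 mm for a shift and 0.1 rad for a turn. A row lasts 1/8 s, in which the tool goes at most 62.5 mm and 10.7 degrees, less where a joint would pass 70% of its speed; a pose out of reach is approached as far as the arm can. A call with a number of a shift or a turn outside -1 to 1 is refused whole. A call with a gripper value outside its range is refused whole. "gripper" is the opening in per cent of the stroke, from 0 (shut) to 100 (fully open), set as the call begins (left out, the last holds). The fingers move at their own pace and stop on an object; the grip force is fixed at half the most. Time passes only in rows, so rows that do not move let the fingers close, or fill a call up. It gives the time, the measured TCP pose, the force, the opening and the grip force at its end, in the units of the state.
- bot.get_obs(): the state, without advancing time (a new reading comes with each control period).
- bot.capture(name): name is "side" or "top"; returns the picture (384x512x3 uint8, blue, green, red); there is no depth.
- bot.get_calibration(name): a dict with "vfov" (degrees; the focal length in pixels is half the picture's height over the tangent of half this angle, whatever the lens; pixels are square), "cx", "cy" (the principal point, pixels), "eye" and "rotation" of the camera in the world. Camera axes: x right, y down, z forward; pixel columns grow to the right and rows downward; lengths in mm; the calibration is good to about 2 mm. A picture is of the moment at which its call begins. get_calibration takes no time and is no camera call.
- bot.close_job(): hands the job in; it is judged then, once.
The state is a dict: "time": time; "joint_positions": joint angles; "dq": joint speeds; "tau": joint torques, N m; "tool_pos": TCP position; "tcp_rot": TCP orientation; "contact_force": force on the tool from outside, world axes, zero at the start; "moment": the same for the moment, N m; "grip_width": finger opening in mm; "finger_force": force on a finger pad.
Only numpy, scipy, OpenCV 4.12 (cv2) and the standard library are available. Lean on these libraries where they do the work, as an engineer would, in place of code of your own. Each camera call takes 0.05 s, during which the arm holds its last target. There are 200 camera calls.

TASK

The rover is parked nose-uphill on the tilt board and only its stiff gearing holds it; it will roll once it carries a battery. Push the yellow chock, thin end first, up against the downhill side of one of its two low wheels, then lay the blue battery gently in the orange-edged bay on its deck, and last lay the thin black cover plate from the parts case squarely on the four posts over the battery. Do not let the rover roll or shove it along, leave the chock bearing on the tyre, and leave the orange battery, multimeter, solder spool and screwdriver where they lie.

Things in the scene. Friction and masses are not known exactly. Their poses are not given: they have to be found in the camera images.
- ramp: Tilt board fixed to the bench: plywood deck with dark grip tape, 400 mm long (x), 220 wide (y). Its frame is tilted with the deck: origin on the deck's top at its middle, 48 mm above the bench; x points down the slope (7 degrees, roughly to -y of the world), z square to the deck, up.
- rover: Dark grey rover with a light deck, rolls along its x; 204 long, 160 wide, 93 mm high, 0.75 kg. Origin on the tilt board's deck midway between the wheels; axes as the board's: x to its tail, down the slope, y to the far side, z square to the deck. Axles at x -70 and +70, wheel middles at y -66 and +66 mm. Gear drag holds it empty (a push of about 2 N shoves it uphill); with a battery on it rolls down.
- wheel_low_near: Low (downhill) wheel on the robot's side: black tyre, yellow hub, 64 mm in diameter, 28 wide; origin at its middle on the axle, 32 mm above the deck (x 70, y -66 in the rover's frame). It turns: read only its position. The chock, flat on the deck, touches the tyre when the chock's middle is 45 mm downhill of the axle.
- wheel_low_far: The low (downhill) wheel on the far side (x = +70, y = +66, z = 32 mm in the rover's frame), otherwise the same.
- bay_mid (a point): Middle of the battery bay's floor on the rover's deck (56 mm above the tilt board), axes as the rover's. The bay is 128 long (x) by 48 mm wide (y) inside, its orange lip 3 mm thick and 10 mm high; the deck about it is flat and 162 by 98 mm.
- posts_mid (a point): Point midway between the tops of the rover's four blue posts, axes as the rover's. The posts are 7 mm thick, stand at x = -74 and +74, y = -20 and +20 mm, and end 37 mm above the bay's floor, 3 mm above a battery lying in the bay.
- chock_mid (a point): Yellow rubber chock, 62 long (x), 44 wide (y), 28 mm high, 0.11 kg, flat on the bench; point at its middle, half-way up (14 mm). Its thin toe (2 mm) points to -x; the sloping face (40 degrees) runs from the toe to the middle, and the half to +x is a block with a flat top 31 mm long, to be gripped across its 44 mm.
- pack_mid (a point): Blue battery, 120 long (x), 40 wide (y), 34 mm high, about 0.36 kg, lying flat; point at its middle, half-way up (17 mm). It goes in the bay along the rover's length, either way round.
- spare_mid (a point): Orange battery of the same size, flat, to be left alone; it may lie in the blue one's place and the blue one in its place.
- case: Closed parts case, blue with a light smooth lid, 154 (x) by 234 (y) by 48 mm high, fixed to the bench; origin under its middle, so its lid's edge on the y side is 117 mm from it. The bench beside it on the +y side is clear up to the lid's height.
- plate_mid (a point): Cover plate: smooth black plate, 62 (x) by 170 (y) by 2.5 mm, 50 g, flat on the case's lid; point at its middle. Too thin to pinch where it lies. Pressed lightly (4 N or so) it slides with a fingertip along its length; where it stands out over the lid's edge the fingers can straddle its 62 mm from above. It goes lengthwise on the rover, either way round.
- multimeter: Orange multimeter, 90 x 185 x 45 mm, left alone; origin under its middle.
- spool: Solder spool, 62 mm in diameter, 40 mm high, left alone; origin under its middle.
- screwdriver: Red screwdriver, 170 mm long, left alone; origin under its middle.
Things that resemble listed ones, but are neither listed nor needed, are in the scene too. Of the things that look like the part that bears pack_mid, take the one that is farthest from the robot's base at the start.

How it is judged:
By the outcome, as a careful person would: the job done as asked, in the order asked, and still so for the second after the job is handed in, with the robot touching nothing.
It also fails if it takes over 69 s, if anything falls off the work surface, if the arm or the gripper's body presses on something with over 40 N, if the wrist force passes 120 N, or if a joint passes its speed limit or range.

## Working session

There is one attempt and no reset: what is moved stays moved. The work goes in short steps, Python scripts to look and compute and a tool call to move; the robot and the scene stay as the last step left them, time stands still between calls to the robot, and variables do not carry over. Pictures are saved under pics/ and viewed, at most 10 in all, crops included, and the job is handed in when it is done.

Besides the shell and the picture viewer there is one more tool, called after "Emit:" as a command line: name --argument value ..., lists and objects as JSON in quotes. jog_arm: Moves the arm, as the interface text tells. Shift numbers are shares of 80 mm and turn numbers shares of 0.1 rad, none past 1 either way. Its arguments: {"type":"object","properties":{"targets":{"type":"array","items":{"type":"object","properties":{"xyz":{"type":"array","items":{"type":"number"}},"spin":{"type":"number"}}}},"gripper":{"type":"number"}},"required":["targets"]}

```bash
mkdir -p pics; ls; python3 - <<'E'
from plant import bot
import cv2,json
for n in("side","top"):
    im=bot.capture(n);cv2.imwrite(f"pics/{n}0.png",im)
    print(n,bot.get_calibration(n))
print(bot.get_obs())
E
```

```text
pics
side {'vfov': 46.817787366245696, 'cx': 263.33844608203424, 'cy': 190.45934865423058, 'eye': array([ 296.70376264, -900.84915255,  796.79391259]), 'rotation': array([-2.23646584,  0.02134575, -0.24752525])}
top {'vfov': 52.20085194785916, 'cx': 257.5597407538619, 'cy': 188.0117056260276, 'eye': array([ 383.20969609,  -41.05355106, 1106.41321602]), 'rotation': array([-3.00251813, -0.01107094, -1.54756824])}
{'time': 0.1, 'joint_positions': array([ 1.18296696e+00,  3.42669844e-01,  1.52491536e+00,  2.96268318e-05,
        1.27541071e+00, -1.45985486e-01]), 'dq': array([ 0.00105732, -0.0031491 , -0.00290921, -0.0007383 ,  0.00048807,
        0.00010448]), 'tau': array([ 2.83793910e-03, -4.32005811e+01, -2.44694871e+01,  7.19965110e-02,
        5.26851055e-02, -7.25234759e-05]), 'tool_pos': array([125.55750317, 509.39153867, 226.10788822]), 'tcp_rot': array([-3.14020845e+00, -2.32158277e-04,  2.89973997e+00]), 'contact_force': array([ 0.15586003, -0.15454685,  0.19763378]), 'moment': array([-0.03713538, -0.03409855, -0.00235467]), 'finger_force': 0.0, 'grip_width': 92.09058036320847}
```

```bash
python3 - <<'E'
import cv2
for n in("side","top"):
    cv2.imwrite(f"pics/{n}0b.png",cv2.resize(cv2.imread(f"pics/{n}0.png"),(800,600),interpolation=cv2.INTER_CUBIC))
E
```

```text
(no output)
```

View pics/top0b.png

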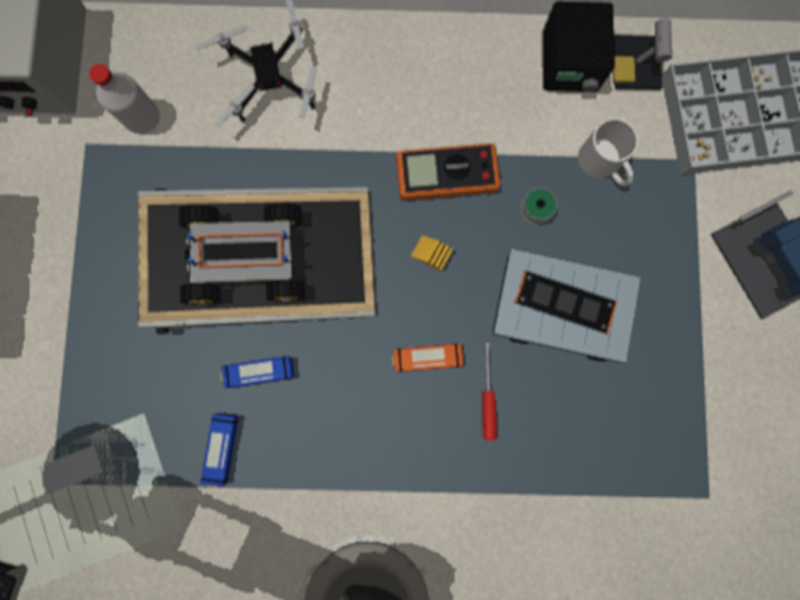

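View pics/side0b.png

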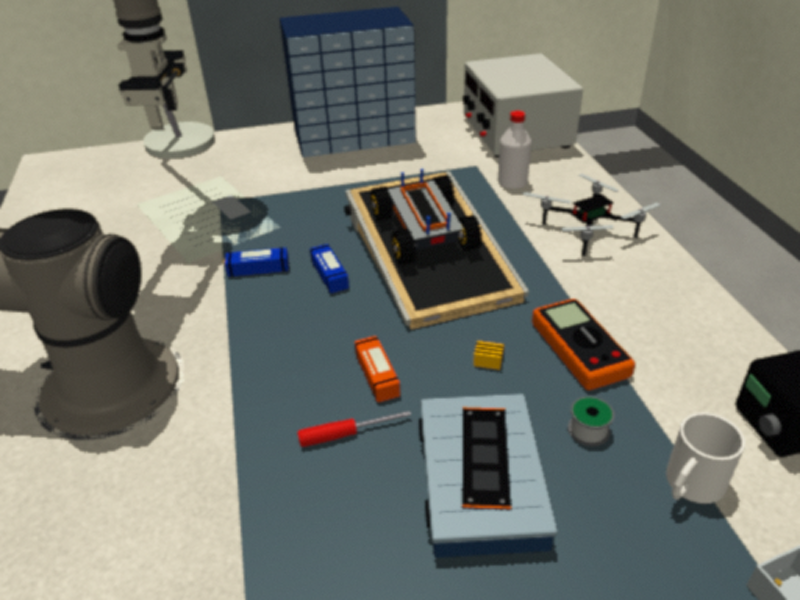

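```bash
cat > h.py <<'E'
import cv2,numpy as np
from scipy.spatial.transform import Rotation as Ro
from scipy.optimize import least_squares
from plant import bot
def cam(n):
    c=bot.get_calibration(n);f=192/np.tan(np.radians(c["vfov"]/2))
    return np.array([[f,0,c["cx"]],[0,f,c["cy"]],[0,0,1]]),Ro.from_euler("xyz",c["rotation"]).as_matrix(),np.array(c["eye"])
def proj(n,P):
    K,R,e=cam(n);q=(np.atleast_2d(P)-e)@R;q=q@K.T;return q[:,:2]/q[:,2:]
def ray(n,uv,z):
    "point on the plane at height z"
    K,R,e=cam(n);d=np.c_[np.atleast_2d(uv),np.ones(len(np.atleast_2d(uv)))]@np.linalg.inv(K).T@R.T
    return e+d*((z-e[2])/d[:,2:])
def crop(im,x0,y0,x1,y1,s,step=10):
    o=cv2.resize(im[y0:y1,x0:x1],None,fx=s,fy=s,interpolation=cv2.INTER_CUBIC)
    for x in range(-(-x0//step)*step,x1,step):
        X=int((x-x0+.5)*s);cv2.line(o,(X,0),(X,6),(0,255,255),1);cv2.putText(o,str(x),(X+1,16),0,.35,(0,255,255),1)
    for y in range(-(-y0//step)*step,y1,step):
        Y=int((y-y0+.5)*s);cv2.line(o,(0,Y),(6,Y),(0,255,255),1);cv2.putText(o,str(y),(8,Y+4),0,.35,(0,255,255),1)
    return o
E
python3 - <<'E'
from h import *
t=cv2.imread("pics/top0.png");s=cv2.imread("pics/side0.png")
print(proj("top",[[0,0,0],[125,510,226]]),proj("side",[[0,0,0],[125,510,226]]))
def pad(a,h,w): 
    o=np.zeros((h,w,3),np.uint8);a=a[:h,:w];o[:a.shape[0],:a.shape[1]]=a;return o
a=pad(crop(t,84,115,245,212,4.9),480,800)
b=crop(t,84,115,245,212,4.9)
cv2.imwrite("pics/c1.png",b)
# mosaic 2
m=np.vstack([np.hstack([pad(crop(t,258,146,298,178,7.5),240,300),pad(crop(t,310,155,415,235,4.7),376,500)[:240]]),np.hstack([pad(crop(s,298,214,328,240,10),260,300),pad(crop(s,215,105,340,212,4),360,500)])]) if 0 else None
L=np.vstack([pad(crop(t,258,146,298,178,8),256,320),pad(crop(s,296,212,330,240,9),256,320)])
Rr=pad(crop(s,218,105,338,212,4),512,480)
cv2.imwrite("pics/c2.png",np.hstack([L,Rr]))
for n,im in(("top",t),("side",s)):
    hsv=cv2.cvtColor(im,cv2.COLOR_BGR2HSV)
    for nm,lo,hi in(("blue",(110,150,60),(128,255,255)),("orange",(5,180,120),(16,255,255)),("yellow",(18,170,90),(32,255,255))):
        m=cv2.inRange(hsv,lo,hi);k,l,st,ce=cv2.connectedComponentsWithStats(m)
        for i in range(1,k):
            if st[i,4]>25: print(n,nm,st[i],ce[i].round(1),ray(n,ce[i],25)[0].round())
E
```

```text
[[234.17269537 387.98693236]
 [ -9.42661517 359.60180944]] [[ 70.26643517 245.70726037]
 [105.21489259  76.14389686]]
top blue [172 228  16  16 171] [180.3 235.6] [398. 159.  25.]
top blue [142 233  25  15 148] [148.9 240.8] [382. 243.  25.]
top blue [129 265  22  46 397] [140.8 287.1] [259. 257.  25.]
top orange [254  93  66  33 293] [284.2 116. ] [ 745. -121.   25.]
top orange [285 221   7  13  78] [288.  227.2] [ 428. -136.   25.]
top orange [293 221   3  13  28] [294.  227.2] [ 428. -152.   25.]
top orange [256 224   8  13  78] [259.5 229.9] [419. -57.  25.]
top yellow [264 152  25  20 293] [276.1 161.2] [ 612. -100.   25.]
side blue [199 156  24  32 336] [210.8 173.4] [391. 179.  25.]
side blue [144 158  41  19 476] [164.  168.2] [258. 244.  25.]
side orange [341 197  65  51 550] [376.3 229.7] [ 756. -176.   25.]
side orange [228 216  27  40 408] [241.8 236.8] [ 424. -110.   25.]
side orange [297 323  29   3  36] [310.  323.8] [ 505. -395.   25.]
side yellow [304 218  18  18 279] [312.3 226.8] [ 605. -123.   25.]
```

View pics/c1.png

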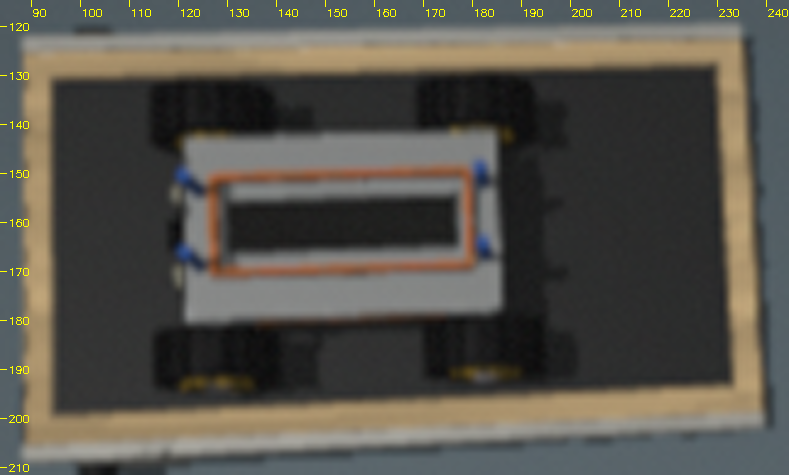

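View pics/c2.png

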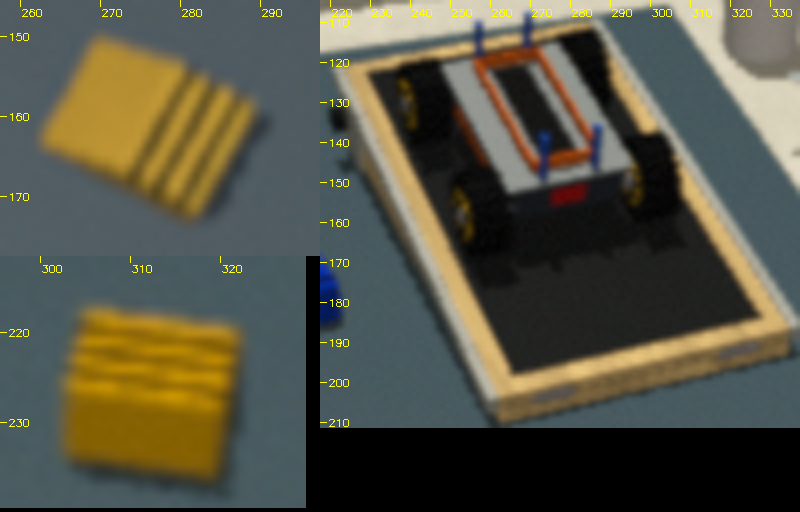

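```bash
cat > fit.py <<'E'
from h import *
def dist(n,p,k):
    K,_,_=cam(n);q=(p-K[:2,2])/K[0,0];r=(q**2).sum(1,keepdims=True);return q*(1+k*r)*K[0,0]+K[:2,2]
T=np.radians(7)
def board(x,y,yaw): return Ro.from_euler("ZY",[yaw,T]).as_matrix(),np.array([x,y,48.])
def sq(a,b,z): return [[-a,-b,z],[-a,b,z],[a,-b,z],[a,b,z]]
E
cat > f1.py <<'E'
from fit import *
# order (-,-),(-,+),(+,-),(+,+); rover +x -> image right, +y -> image up (far)
deck=sq(81,49,56);lip=sq(67,27,66);post=sq(74,20,93);rmp=sq(200,110,0)
top_r=np.array([(121.5,180.6),(121.05,141.4),(186.2,178.2),(184.9,140.6),(127,170.8),(126.2,150.6),(180.6,169.2),(179.8,148.4),(120.2,165.9),(120.2,150),(181.9,163.5),(181.5,147.8)])
side_r=np.array([(248.25,122),(264.5,152.25),(297,146.25),(257.25,110.75),(269.5,108),(273.75,137.75),(286.75,136.25)])
P=np.array(deck+lip+post,float);Ps=np.array([deck[0],deck[2],deck[3]]+post,float)
top_m=np.array([(88.3,206.9),(88,123.5),(239,202),(234.9,120.6)])
def res(p,full=False):
    x,y,yaw,dx,dy,k1,k2=p;R,o=board(x,y,yaw);w=lambda Q:(Q+[dx,dy,0])@R.T+o
    a=dist("top",proj("top",w(P)),k1)-top_r;b=dist("side",proj("side",w(Ps)),k2)-side_r
    c=dist("top",proj("top",np.array(rmp,float)@R.T+o),k1)-top_m
    if full: print(a.round(1).tolist(),b.round(1).tolist(),c.round(1).tolist(),sep="\n")
    return np.r_[a.ravel(),b.ravel(),c.ravel()*.5]
for fx in(0,1):
    f=(lambda p:res(np.r_[p,0,0])) if fx==0 else res
    s=least_squares(f,[650,250,-1.57,-30,0]+[0,0][:2*fx],loss="soft_l1",x_scale=[1,1,.01,1,1]+[.01,.01][:2*fx])
    p=np.r_[s.x,[0,0]][:7];print(s.x.round(3),s.cost);res(p,True)
    R,o=board(*p[:3]);print("bay",(R@[p[3],p[4],56]+o).round(1),"posts",(R@[p[3],p[4],93]+o).round(1))
E
python3 f1.py; python3 - <<'E'
from h import *
t=cv2.imread("pics/top0.png");s=cv2.imread("pics/side0.png")
def pad(a,h,w): 
    o=np.zeros((h,w,3),np.uint8);a=a[:h,:w];o[:a.shape[0],:a.shape[1]]=a;return o
A=np.hstack([pad(crop(t,136,222,194,256,6),210,350),pad(crop(s,194,152,228,190,6),230,210)[:210],pad(crop(t,255,218,299,240,5),210,240)])
B=np.hstack([pad(crop(t,315,155,413,234,4),330,400),pad(crop(s,264,248,358,358,3.3),380,400)[:380,:400][:330] if 0 else cv2.resize(pad(crop(s,264,248,358,358,3.5),385,330),(330,385))]) if 0 else np.hstack([pad(crop(t,315,155,413,234,4.7),390,465),pad(crop(s,264,248,358,358,3.5),390,335)])
cv2.imwrite("pics/c3.png",np.vstack([A,B]))
E
```

```text
[595.926 207.792  -1.486 -21.851  -4.936] 6.370869640064079
[[0.1, -0.6], [0.0, 1.2], [-0.1, -0.7], [-0.2, 0.4], [-0.6, -0.2], [-0.1, -0.8], [-0.5, -0.5], [-0.4, -0.1], [1.1, -0.1], [0.9, 0.0], [0.3, 0.3], [0.1, 0.6]]
[[-0.7, -1.4], [0.2, 0.2], [-0.7, -0.4], [-0.0, -0.5], [0.0, 0.0], [0.0, 1.2], [0.2, 0.0]]
[[-0.2, -1.0], [-0.1, 1.7], [0.2, -3.1], [0.1, 1.9]]
bay [589.7 222.2 106.2] posts [590.1 217.7 143. ]
[ 5.95912e+02  2.06539e+02 -1.48600e+00 -2.26910e+01 -4.93800e+00
  2.20000e-02 -1.11000e-01] 6.040607277588219
[[-0.1, -0.6], [-0.2, 1.1], [0.0, -0.6], [-0.1, 0.4], [-0.8, -0.2], [-0.3, -0.8], [-0.4, -0.5], [-0.3, -0.1], [0.9, -0.1], [0.6, -0.0], [0.4, 0.3], [0.2, 0.5]]
[[-0.6, -1.1], [0.2, 0.3], [-0.7, -0.2], [0.0, -0.1], [0.0, 0.4], [0.0, 1.3], [0.1, 0.2]]
[[-0.4, -0.9], [-0.4, 1.5], [0.7, -3.1], [0.5, 1.8]]
bay [589.7 221.8 106.3] posts [590.  217.3 143.1]
```

View pics/c3.png

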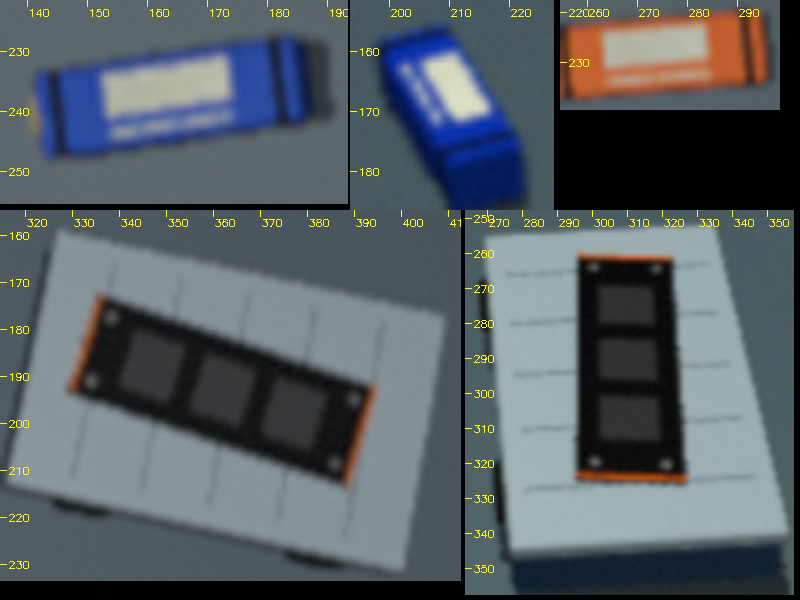

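```bash
cat > f2.py <<'E'
from fit import *
A=np.array
def rect(a,b,z): return A(sq(a,b,z),float)
def go(nm,P,t,Ps,s,x0):
    def w(p,Q): return Q@Ro.from_euler("z",p[2]).as_matrix().T+[p[0],p[1],0]
    f=lambda p,c=2:[(proj("top",w(p,P))-t),(proj("side",w(p,Ps))-s)]
    out=[]
    for sel in([0,1],[0],[1]):
        r=least_squares(lambda p:np.concatenate([f(p)[i].ravel() for i in sel]),x0,x_scale=[1,1,.01],loss="soft_l1");out.append(r.x.round(3))
    print(nm,*out);p=out[0];print(f(p)[0].round(1).tolist(),f(p)[1].round(1).tolist())
# order (-,-),(-,+),(+,-),(+,+)
# pack x-> image right, y-> image up
P=rect(60,20,34)
go("pack",P,A([(143.2,247.8),(141.8,233.7),(186.8,241.8),(185.2,227.7)]),P,A([(198.5,157.8),(209.8,156),(209.8,176.8),(221.8,174)]),[390,190,-1.45])
# plate x up, y left
P=rect(31,85,50.5)
go("plate",P,A([(388.3,213.4),(329,193.2),(394.7,192.2),(335.35,172.6)]),P,A([(295.5,324.9),(295.5,260.4),(326.6,325.5),(322.6,261.2)]),[500,-320,-.3])
P=rect(77,117,48)
go("case",P,A([(400.7,231.3),(315.6,213.4),(409.6,177.5),(326.8,158.8)]),P,A([(277,345.5),(269.2,255.5),(355.8,338.9),(335.5,252.6)]),[500,-320,-.2])
# chock x -> image right(down), y -> up
P=A([(31,22,28),(31,-22,28),(0,22,28),(0,-22,28),(-31,22,2),(-31,-22,2)],float)
Ps=A([(31,-22,28),(31,22,28),(0,-22,28),(0,22,28),(31,-22,0),(31,22,0)],float)
go("chock",P,A([(289.6,157.9),(281.9,173.3),(280.9,153),(273.5,167.8),(269.75,150),(262.5,163.4)]),Ps,A([(302.8,225.8),(320.8,228),(304.4,217),(322.4,219.4),(303,234.4),(319.9,236.4)]),[610,-110,-1.95])
E
python3 f2.py
```

```text
pack [391.93  200.598  -1.413] [391.424 199.921  -1.41 ] [393.344 206.75   -1.413]
[[-0.6, 0.1], [-0.6, -0.6], [0.1, 0.1], [0.1, -0.5]] [[-1.0, 0.4], [0.1, -0.9], [-0.4, 2.5], [0.7, 1.8]]
plate [ 5.25088e+02 -3.33751e+02 -3.04000e-01] [ 5.25193e+02 -3.33414e+02 -3.05000e-01] [ 5.24970e+02 -3.34054e+02 -3.04000e-01]
[[0.3, 0.2], [-0.2, 0.3], [0.2, -0.1], [0.1, -0.3]] [[-0.3, -0.4], [-0.3, -0.1], [0.4, 0.1], [0.2, -0.1]]
case [ 5.20417e+02 -3.38342e+02 -1.95000e-01] [ 5.19589e+02 -3.37775e+02 -1.93000e-01] [ 5.20966e+02 -3.39046e+02 -1.96000e-01]
[[0.1, 0.4], [0.2, -0.5], [0.5, -0.8], [-0.0, -0.3]] [[-0.8, -0.4], [-0.6, -0.7], [1.2, 1.4], [-0.6, -1.3]]
chock [615.468 -99.609  -2.035] [ 614.747 -100.605   -2.046] [616.044 -97.646  -2.021]
[[-0.1, 0.3], [0.4, -1.5], [-1.2, 0.1], [-1.1, -1.1], [-0.2, 0.2], [-0.1, 0.0]] [[0.3, 0.5], [-0.4, 0.6], [0.5, 1.3], [-0.6, 1.1], [-0.3, -0.1], [-0.1, 0.2]]
```

```bash
cat > plan.py <<'E'
"usage: plan.py x y z yaw [nrows] : rows (rounded) for a straight move from the measured pose"
import sys,numpy as np
from plant import bot
def rows(p,yaw,tgt,tyaw,n):
    out=[];tgt=np.array(tgt,float);start=np.array(p);p=start.copy();y0=yaw
    for i in range(1,n+1):
        c,s=np.cos(yaw),np.sin(yaw);R=np.array([[c,s,0],[s,-c,0],[0,0,-1]])
        f=i/n;d=(R.T@(start+(tgt-start)*f-p)/80).round(3);sp=round(float((yaw-(y0+(tyaw-y0)*f))/.1),3)
        p=p+R@d*80;yaw-=sp*.1;out.append((*d.tolist(),sp))
    return out,p,yaw
if __name__=="__main__":
    a=[float(v) for v in sys.argv[1:]];o=bot.get_obs();p=o["tool_pos"];yaw=o["tcp_rot"][2]
    dy=a[3]-yaw;n=int(a[4]) if len(a)>4 else int(np.ceil(max(np.linalg.norm(np.array(a[:3])-p)/58,abs(dy)/.1)))
    r,e,y=rows(p,yaw,a[:3],a[3],n)
    for q in r: print(q)
    print("t",round(o["time"],2),"from",p.round(1),round(yaw,3),"end",e.round(1),round(y,3))
E
python3 plan.py 608.8 -113 100 1.107 20
python3 - <<'E'
import numpy as np
from fit import *
R,o=board(595.926,207.792,-1.486)
for n,q in(("axle",(70,-66,32)),("chock place c",(115,-66,14)),("grip",(130,-66,5)),("bay",(0,0,56)),("posts",(0,0,93))): print(n,(R@(np.array(q)+[-21.851,-4.936,0])+o).round(1))
print(R.round(3))
E
```

```text
(-0.386, -0.305, 0.079, 0.896)
(-0.413, -0.27, 0.079, 0.897)
(-0.434, -0.231, 0.078, 0.896)
(-0.454, -0.192, 0.079, 0.896)
(-0.469, -0.15, 0.079, 0.897)
(-0.48, -0.108, 0.079, 0.896)
(-0.489, -0.064, 0.079, 0.897)
(-0.492, -0.021, 0.079, 0.896)
(-0.492, 0.024, 0.078, 0.896)
(-0.488, 0.068, 0.079, 0.897)
(-0.479, 0.111, 0.079, 0.896)
(-0.468, 0.154, 0.079, 0.896)
(-0.453, 0.194, 0.079, 0.897)
(-0.433, 0.235, 0.078, 0.896)
(-0.41, 0.272, 0.079, 0.897)
(-0.384, 0.308, 0.079, 0.896)
(-0.355, 0.342, 0.079, 0.896)
(-0.323, 0.371, 0.079, 0.897)
(-0.289, 0.399, 0.079, 0.896)
(-0.251, 0.424, 0.078, 0.896)
t 0.1 from [125.6 509.4 226.1] 2.9 end [ 608.8 -113.   100. ] 1.107
axle [529.6 150.3  73.9]
chock place c [533.2 108.   50.5]
grip [534.4  94.2  39.8]
bay [589.7 222.2 106.2]
posts [590.1 217.7 143. ]
[[ 0.084  0.996  0.01 ]
 [-0.989  0.085 -0.121]
 [-0.122  0.     0.993]]
```

Emit:
jog_arm --targets '[{"xyz": [-0.39, -0.3, 0.08], "spin": 0.9}, {"xyz": [-0.41, -0.27, 0.08], "spin": 0.9}, {"xyz": [-0.43, -0.23, 0.08], "spin": 0.9}, {"xyz": [-0.45, -0.19, 0.08], "spin": 0.9}, {"xyz": [-0.47, -0.15, 0.08], "spin": 0.9}, {"xyz": [-0.48, -0.11, 0.08], "spin": 0.9}, {"xyz": [-0.49, -0.06, 0.08], "spin": 0.9}, {"xyz": [-0.49, -0.02, 0.08], "spin": 0.9}, {"xyz": [-0.49, 0.02, 0.08], "spin": 0.9}, {"xyz": [-0.49, 0.07, 0.08], "spin": 0.9}]' --gripper 75

```text
time: 1.35
tool_pos: [367.1, 198.0, 162.4]
tcp_rot: [-3.141, -0.0, 1.997]
contact_force: [0.2, 2.0, 0.2]
grip_width: 69.1
finger_force: 0.0
```

Emit:
jog_arm --targets '[{"xyz": [-0.48, 0.11, 0.08], "spin": 0.9}, {"xyz": [-0.47, 0.15, 0.08], "spin": 0.9}, {"xyz": [-0.45, 0.19, 0.08], "spin": 0.9}, {"xyz": [-0.43, 0.23, 0.08], "spin": 0.9}, {"xyz": [-0.41, 0.27, 0.08], "spin": 0.9}, {"xyz": [-0.38, 0.31, 0.08], "spin": 0.9}, {"xyz": [-0.35, 0.34, 0.08], "spin": 0.9}, {"xyz": [-0.32, 0.37, 0.08], "spin": 0.9}, {"xyz": [-0.29, 0.4, 0.08], "spin": 0.9}, {"xyz": [-0.25, 0.42, 0.08], "spin": 0.8}]'

```text
time: 2.6
tool_pos: [605.6, -113.3, 98.0]
tcp_rot: [-3.141, -0.0, 1.107]
contact_force: [0.4, 0.3, 0.1]
grip_width: 68.8
finger_force: 0.0
```

```bash
python3 plan.py 608.8 -113 5 1.107 8
```

```text
(0.003, 0.004, 0.145, -0.0)
(0.002, 0.004, 0.146, -0.0)
(0.003, 0.005, 0.145, -0.0)
(0.003, 0.004, 0.145, -0.001)
(0.002, 0.004, 0.145, 0.0)
(0.003, 0.004, 0.146, 0.0)
(0.002, 0.004, 0.145, -0.0)
(0.003, 0.005, 0.145, -0.0)
t 2.6 from [ 605.6 -113.3   98. ] 1.107 end [ 608.8 -113.     5. ] 1.107
```

Emit:
jog_arm --targets '[{"xyz": [0.02, 0.04, 0.15]}, {"xyz": [0, 0, 0.15]}, {"xyz": [0, 0, 0.15]}, {"xyz": [0, 0, 0.15]}, {"xyz": [0, 0, 0.15]}, {"xyz": [0, 0, 0.15]}, {"xyz": [0, 0, 0.15]}, {"xyz": [0, 0, 0.1]}, {"xyz": [0, 0, 0]}, {"xyz": [0, 0, 0]}]'

```text
invalid input
```

Emit:
jog_arm --targets '[{"xyz": [0, 0, 0]}, {"xyz": [0, 0, 0]}, {"xyz": [0, 0, 0]}, {"xyz": [0, 0, 0]}, {"xyz": [0, 0, 0]}, {"xyz": [0, 0, 0]}, {"xyz": [0, 0, 0]}, {"xyz": [0, 0, 0]}, {"xyz": [0, 0, -0.1]}, {"xyz": [0, 0, -0.3]}]' --gripper 0

```text
invalid input
```

Spin must be given in each row.

Emit:
jog_arm --targets '[{"xyz": [0.02, 0.04, 0.15], "spin": 0}, {"xyz": [0, 0, 0.15], "spin": 0}, {"xyz": [0, 0, 0.15], "spin": 0}, {"xyz": [0, 0, 0.15], "spin": 0}, {"xyz": [0, 0, 0.15], "spin": 0}, {"xyz": [0, 0, 0.15], "spin": 0}, {"xyz": [0, 0, 0.15], "spin": 0}, {"xyz": [0, 0, 0.1], "spin": 0}, {"xyz": [0, 0, 0], "spin": 0}, {"xyz": [0, 0, 0], "spin": 0}]'

```text
time: 3.85
tool_pos: [609.1, -112.4, 7.0]
tcp_rot: [3.141, -0.0, 1.11]
contact_force: [-1.3, 0.2, 0.2]
grip_width: 69.1
finger_force: 0.0
```

Emit:
jog_arm --targets '[{"xyz": [0, 0, 0], "spin": 0}, {"xyz": [0, 0, 0], "spin": 0}, {"xyz": [0, 0, 0], "spin": 0}, {"xyz": [0, 0, 0], "spin": 0}, {"xyz": [0, 0, 0], "spin": 0}, {"xyz": [0, 0, 0], "spin": 0}, {"xyz": [0, 0, 0], "spin": 0}, {"xyz": [0, 0, 0], "spin": 0}, {"xyz": [0, 0, -0.1], "spin": 0}, {"xyz": [0, 0, -0.3], "spin": 0}]' --gripper 0

```text
time: 5.1
tool_pos: [607.7, -111.9, 37.7]
tcp_rot: [-3.138, 0.0, 1.11]
contact_force: [0.2, -0.2, -0.2]
grip_width: 43.7
finger_force: 30.0
```

```bash
python3 plan.py 536 74 90 1.656 8
```

```text
(0.21, -0.23, -0.082, -0.683)
(0.226, -0.214, -0.082, -0.683)
(0.239, -0.199, -0.081, -0.682)
(0.253, -0.182, -0.082, -0.683)
(0.265, -0.164, -0.082, -0.683)
(0.275, -0.146, -0.082, -0.683)
(0.284, -0.127, -0.081, -0.683)
(0.292, -0.107, -0.082, -0.683)
t 5.1 from [ 607.7 -111.9   37.7] 1.11 end [536.  74.  90.] 1.656
```

Emit:
jog_arm --targets '[{"xyz": [0.21, -0.23, -0.08], "spin": -0.7}, {"xyz": [0.23, -0.21, -0.08], "spin": -0.7}, {"xyz": [0.24, -0.2, -0.08], "spin": -0.7}, {"xyz": [0.25, -0.18, -0.08], "spin": -0.7}, {"xyz": [0.27, -0.16, -0.08], "spin": -0.7}, {"xyz": [0.28, -0.14, -0.08], "spin": -0.7}, {"xyz": [0.28, -0.13, 0], "spin": -0.7}, {"xyz": [0.29, -0.1, 0], "spin": -0.56}, {"xyz": [0, 0, 0.1], "spin": 0}, {"xyz": [0, 0, 0.1], "spin": 0}]'

```text
time: 6.35
tool_pos: [537.5, 73.6, 60.6]
tcp_rot: [-3.142, -0.0, 1.656]
contact_force: [-0.4, -0.3, -0.7]
grip_width: 44.1
finger_force: 30.0
```

```bash
python3 plan.py 536 74.4 47 1.656 4; python3 - <<'E'
from h import *
t=bot.capture("top");s=bot.capture("side")
cv2.imwrite("pics/t1.png",t);cv2.imwrite("pics/s1.png",s)
E
```

```text
(0.003, -0.004, 0.043, 0.001)
(0.003, -0.005, 0.042, 0.001)
(0.002, -0.004, 0.043, 0.001)
(0.003, -0.005, 0.042, 0.001)
t 6.35 from [537.5  73.6  60.6] 1.656 end [536.   74.4  47. ] 1.656
```

Emit:
jog_arm --targets '[{"xyz": [0.01, -0.02, 0.05], "spin": 0}, {"xyz": [0, 0, 0.04], "spin": 0}, {"xyz": [0, 0, 0.04], "spin": 0}, {"xyz": [0, 0, 0.03], "spin": 0}, {"xyz": [0, 0, 0.02], "spin": 0}, {"xyz": [0, 0, 0.02], "spin": 0}, {"xyz": [0, 0, 0.02], "spin": 0}, {"xyz": [0, 0, 0.02], "spin": 0}, {"xyz": [0, 0, 0], "spin": 0}, {"xyz": [0, 0, 0], "spin": 0}]'

```text
time: 7.7
tool_pos: [536.3, 73.9, 42.9]
tcp_rot: [3.141, 0.0, 1.656]
contact_force: [-2.3, -0.8, 7.0]
grip_width: 44.0
finger_force: 30.0
```

Emit:
jog_arm --targets '[{"xyz": [0, 0, 0.02], "spin": 0}, {"xyz": [0, 0, 0.01], "spin": 0}, {"xyz": [0, 0, 0.01], "spin": 0}, {"xyz": [0, 0, 0], "spin": 0}, {"xyz": [0, 0, 0], "spin": 0}, {"xyz": [0, 0, 0], "spin": 0}, {"xyz": [0, 0, 0], "spin": 0}, {"xyz": [0, 0, 0], "spin": 0}, {"xyz": [0, 0, 0], "spin": 0}, {"xyz": [0, 0, 0], "spin": 0}]'

```text
time: 8.95
tool_pos: [536.5, 73.2, 40.2]
tcp_rot: [3.14, 0.001, 1.656]
contact_force: [-3.0, -5.9, 11.2]
grip_width: 44.1
finger_force: 30.0
```

```bash
python3 - <<'E'
from h import *
o=bot.get_obs();print(o["tool_pos"],o["contact_force"],o["moment"])
s=bot.capture("side");t=bot.capture("top")
a=crop(s,225,110,305,190,6);b=crop(t,160,130,230,230,4.8)
o=np.zeros((480,800,3),np.uint8);o[:a.shape[0],:480]=a;o[:480,480:800]=b[:480,:320];cv2.imwrite("pics/c4.png",o)
E
```

```text
[536.49749326  73.17083506  40.15193867] [-3.02414416 -5.92508216 11.23761613] [-0.5903342   0.67453026 -0.01290934]
```

View pics/c4.png

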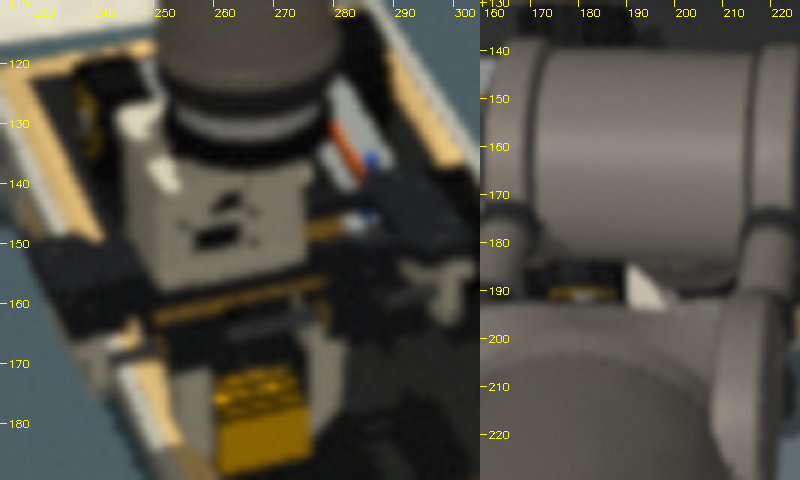

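Emit:
jog_arm --targets '[{"xyz": [0.02, 0, 0], "spin": 0}, {"xyz": [0.02, 0, 0], "spin": 0}, {"xyz": [0.02, 0, -0.005], "spin": 0}, {"xyz": [0.02, 0, -0.005], "spin": 0}, {"xyz": [0.02, 0, -0.005], "spin": 0}, {"xyz": [0.02, 0, 0], "spin": 0}, {"xyz": [0.02, 0, 0], "spin": 0}, {"xyz": [0.02, 0, 0], "spin": 0}, {"xyz": [0.02, 0, 0], "spin": 0}, {"xyz": [0, 0, 0], "spin": 0}]'

```text
time: 10.3
tool_pos: [537.1, 86.1, 41.9]
tcp_rot: [3.136, 0.004, 1.656]
contact_force: [0.9, -12.4, 11.6]
grip_width: 43.4
finger_force: 30.0
```

```bash
cat > rv.py <<'E'
from fit import *
R,o=board(595.926,207.792,-1.486);O=R@[-21.851,-4.936,0]+o
b=bot.get_obs();p=b["tool_pos"];print("t",round(b["time"],2),p.round(1),"tip",(R.T@(p-O)).round(1),"pivot",(R.T@(p+[0,0,19]-O)).round(1),"F rover",(R.T@b["contact_force"]).round(1))
E
python3 rv.py
```

```text
t 10.3 [537.1  86.1  41.9] tip [138.  -63.9   8.1] pivot [135.7 -63.9  27. ] F rover [10.9 -0.1 13. ]
```

Emit:
jog_arm --targets '[{"xyz": [0, 0, 0], "spin": 0}, {"xyz": [0, 0, 0], "spin": 0}, {"xyz": [0, 0, 0], "spin": 0}, {"xyz": [0, 0, 0], "spin": 0}, {"xyz": [0, 0, -0.05], "spin": 0}, {"xyz": [0, 0, -0.2], "spin": 0}, {"xyz": [0, 0, -0.25], "spin": 0}, {"xyz": [-0.15, 0, 0], "spin": 0}, {"xyz": [-0.2, 0, 0], "spin": 0}, {"xyz": [-0.15, 0, 0], "spin": 0}]' --gripper 70

```text
time: 11.55
tool_pos: [537.8, 47.1, 79.3]
tcp_rot: [-3.14, -0.0, 1.655]
contact_force: [1.1, 0.0, -0.2]
grip_width: 64.3
finger_force: 0.0
```

```bash
python3 rv.py
```

```text
t 11.55 [537.8  47.1  79.3] tip [172.1 -66.6  50. ] pivot [169.8 -66.6  68.9] F rover [ 0.1  1.1 -0.2]
```

Emit:
jog_arm --targets '[{"xyz": [0, 0, 0.1], "spin": 0}, {"xyz": [0, 0, 0.15], "spin": 0}, {"xyz": [0, 0, 0.15], "spin": 0}, {"xyz": [0, 0, 0.12], "spin": 0}, {"xyz": [0, 0, 0], "spin": 0}, {"xyz": [0, 0, 0], "spin": 0}, {"xyz": [0.05, 0, 0], "spin": 0}, {"xyz": [0.05, 0, 0], "spin": 0}, {"xyz": [0.03, 0, 0], "spin": 0}, {"xyz": [0, 0, 0], "spin": 0}]' --gripper 0

```text
time: 12.8
tool_pos: [537.7, 58.8, 38.7]
tcp_rot: [3.141, 0.0, 1.656]
contact_force: [-0.2, -3.1, 2.2]
grip_width: 0.2
finger_force: 1.3
```

```bash
python3 rv.py; python3 - <<'E'
from h import *
s=bot.capture("side");cv2.imwrite("pics/s2.png",crop(s,235,125,315,200,7.5))
E
```

```text
t 12.8 [537.7  58.8  38.7] tip [165.4 -65.7   8.3] pivot [163.1 -65.7  27.2] F rover [ 2.8 -0.5  2.6]
```

View pics/s2.png

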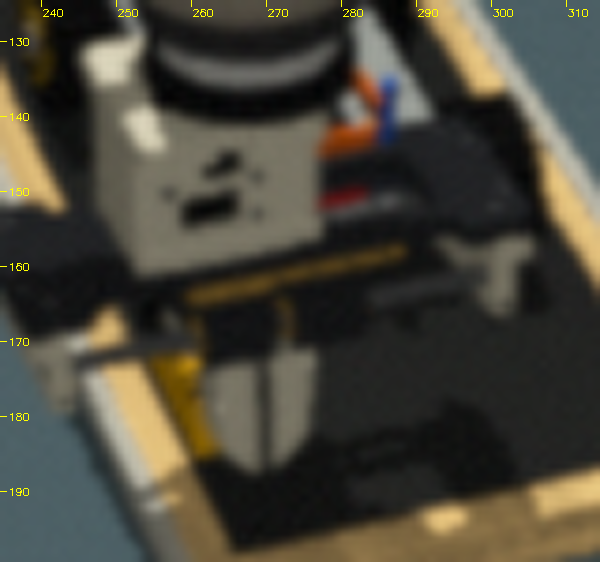

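```bash
python3 - <<'E'
from fit import *
R,o=board(595.926,207.792,-1.486);O=R@[-21.851,-4.936,0]+o
for q in((155,-88,0),(155,-88,28),(155,-44,0),(155,-44,28),(124,-88,28)): print(q,proj("side",R@np.array(q,float)+O).round(1))
print("tip",proj("side",bot.get_obs()["tool_pos"]).round(1))
E
```

```text
(155, -88, 0) [[259.8 186.5]]
(155, -88, 28) [[260.  179.3]]
(155, -44, 0) [[274.4 183.2]]
(155, -44, 28) [[274.8 176. ]]
(124, -88, 28) [[256.4 172.1]]
tip [[268.6 185.1]]
```

Emit:
jog_arm --targets '[{"xyz": [0, 0, -0.01], "spin": 0}, {"xyz": [0.01, 0, -0.002], "spin": 0}, {"xyz": [0.01, 0, -0.002], "spin": 0}, {"xyz": [0.01, 0, -0.002], "spin": 0}, {"xyz": [0.01, 0, -0.002], "spin": 0}, {"xyz": [0.01, 0, -0.002], "spin": 0}, {"xyz": [0.01, 0, -0.002], "spin": 0}, {"xyz": [0, 0, 0], "spin": 0}, {"xyz": [0, 0, 0], "spin": 0}, {"xyz": [0, 0, 0], "spin": 0}]'

```text
time: 14.1
tool_pos: [536.9, 63.8, 40.1]
tcp_rot: [3.142, -0.0, 1.656]
contact_force: [1.3, -0.2, 0.2]
grip_width: 0.5
finger_force: 0.2
```

```bash
python3 rv.py
```

```text
t 14.1 [536.9  63.8  40.1] tip [160.3 -66.1   9. ] pivot [158.  -66.1  27.8] F rover [0.3 1.3 0.2]
```

Emit:
jog_arm --targets '[{"xyz": [0.01, 0, -0.001], "spin": 0}, {"xyz": [0.01, 0, -0.001], "spin": 0}, {"xyz": [0.01, 0, -0.001], "spin": 0}, {"xyz": [0.01, 0, -0.001], "spin": 0}, {"xyz": [0, 0, 0], "spin": 0}, {"xyz": [0, 0, 0], "spin": 0}, {"xyz": [0, 0, 0], "spin": 0}, {"xyz": [0, 0, 0], "spin": 0}, {"xyz": [0, 0, 0], "spin": 0}, {"xyz": [0, 0, 0], "spin": 0}]'

```text
time: 15.35
tool_pos: [536.6, 66.9, 40.4]
tcp_rot: [3.142, -0.0, 1.656]
contact_force: [0.5, -1.3, -0.2]
grip_width: 0.4
finger_force: 0.2
```

```bash
python3 rv.py; python3 - <<'E'
from h import *
s=bot.capture("side");cv2.imwrite("pics/s3.png",s)
E
```

```text
t 15.35 [536.6  66.9  40.4] tip [157.1 -66.1   9. ] pivot [154.8 -66.1  27.8] F rover [ 1.4  0.4 -0. ]
```

Emit:
jog_arm --targets '[{"xyz": [0.01, 0, -0.001], "spin": 0}, {"xyz": [0.01, 0, -0.001], "spin": 0}, {"xyz": [0, 0, 0], "spin": 0}, {"xyz": [0, 0, 0], "spin": 0}, {"xyz": [0, 0, 0], "spin": 0}, {"xyz": [0, 0, 0], "spin": 0}, {"xyz": [0, 0, 0], "spin": 0}, {"xyz": [0, 0, 0], "spin": 0}, {"xyz": [0, 0, 0], "spin": 0}, {"xyz": [0, 0, 0], "spin": 0}]'

```text
time: 16.65
tool_pos: [536.5, 68.6, 40.5]
tcp_rot: [-3.142, -0.0, 1.656]
contact_force: [-0.1, 0.7, -0.8]
grip_width: 0.6
finger_force: 0.2
```

```bash
python3 rv.py; python3 - <<'E'
from h import *
s=bot.capture("side");cv2.imwrite("pics/s4.png",s)
E
```

```text
t 16.65 [536.5  68.6  40.5] tip [155.5 -66.1   8.9] pivot [153.1 -66.1  27.8] F rover [-0.6 -0.  -0.9]
```

Emit:
jog_arm --targets '[{"xyz": [0.01, 0, -0.001], "spin": 0}, {"xyz": [0.01, 0, -0.001], "spin": 0}, {"xyz": [0, 0, 0], "spin": 0}, {"xyz": [0, 0, 0], "spin": 0}, {"xyz": [0, 0, 0], "spin": 0}, {"xyz": [0, 0, 0], "spin": 0}, {"xyz": [0, 0, 0], "spin": 0}, {"xyz": [0, 0, 0], "spin": 0}, {"xyz": [0, 0, 0], "spin": 0}, {"xyz": [0, 0, 0], "spin": 0}]'

```text
time: 17.95
tool_pos: [536.4, 69.7, 40.8]
tcp_rot: [3.141, 0.0, 1.656]
contact_force: [-0.5, -5.4, 1.4]
grip_width: 0.4
finger_force: 2.6
```

```bash
python3 rv.py; python3 - <<'E'
from fit import *
R,_=board(595.926,207.792,-1.486);F=[]
for i in range(5):
    s=bot.capture("side");F.append(R.T@bot.get_obs()["contact_force"])
print(np.round(F,1).tolist())
a=cv2.imread("pics/s4.png").astype(int);print([np.abs(s[130:160,278:300]-a[130:160,278:300]).mean(), np.abs(s[110:128,225:250]-a[110:128,225:250]).mean()])
o=np.zeros((420,800,3),np.uint8);c=crop(s,230,130,290,200,6);o[:420,:360]=c
b=crop(s,230,105,300,165,6);o[:360,370:790]=b;cv2.imwrite("pics/c5.png",o)
E
```

```text
t 17.95 [536.4  69.7  40.8] tip [154.3 -66.    9. ] pivot [152.  -66.   27.9] F rover [ 5.1 -0.9  2. ]
[[5.2, -1.0, 2.2], [5.2, -0.6, 2.0], [5.1, -1.5, 1.8], [5.4, -0.7, 0.9], [6.1, -0.7, 1.1]]
[np.float64(3.5555555555555554), np.float64(1.3288888888888888)]
```

View pics/c5.png

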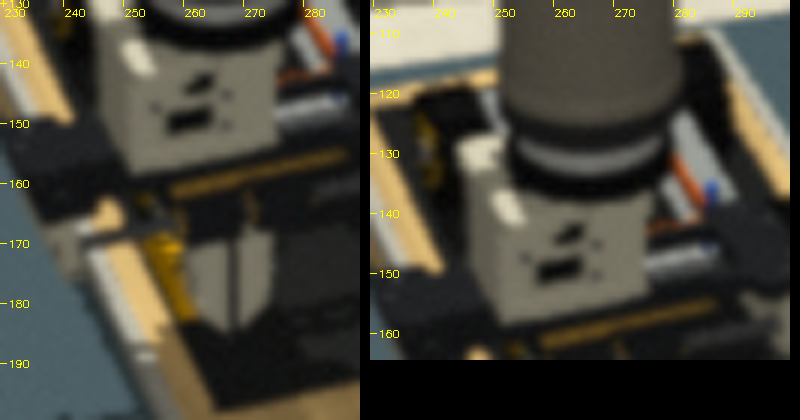

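Emit:
jog_arm --targets '[{"xyz": [-0.03, 0, 0], "spin": 0}, {"xyz": [-0.1, 0, 0], "spin": 0}, {"xyz": [0, 0, -0.3], "spin": 0}, {"xyz": [0, 0, -0.4], "spin": 0}, {"xyz": [0, 0, -0.2], "spin": 0}, {"xyz": [0.4, -0.45, 0], "spin": -0.3}, {"xyz": [0.4, -0.45, 0], "spin": -0.3}, {"xyz": [0.4, -0.45, 0], "spin": -0.1}, {"xyz": [0.4, -0.45, 0], "spin": 0}, {"xyz": [0, 0, 0], "spin": 0}]' --gripper 70

```text
time: 19.45
tool_pos: [375.8, 169.7, 112.8]
tcp_rot: [-3.14, -0.0, 1.729]
contact_force: [0.1, -0.2, 0.4]
grip_width: 64.1
finger_force: 0.0
```

```bash
python3 plan.py 391.8 200.5 15 1.729 6;python3 - <<'E'
from h import *
s=bot.capture("side");t=bot.capture("top")
cv2.imwrite("pics/s6.png",s);cv2.imwrite("pics/t6.png",t)
a=crop(s,225,105,305,190,7);b=crop(t,110,125,215,210,2.2)
o=np.zeros((600,800,3),np.uint8);o[:a.shape[0],:560]=a[:,:560];o[:b.shape[0],565:565+b.shape[1]]=b;cv2.imwrite("pics/c6.png",o)
E
```

```text
(0.058, 0.043, 0.204, -0.0)
(0.058, 0.043, 0.203, -0.001)
(0.058, 0.043, 0.204, 0.0)
(0.058, 0.043, 0.204, -0.0)
(0.059, 0.043, 0.203, -0.0)
(0.058, 0.043, 0.204, -0.001)
t 19.45 from [375.8 169.7 112.8] 1.729 end [391.8 200.5  15. ] 1.729
```

View pics/c6.png

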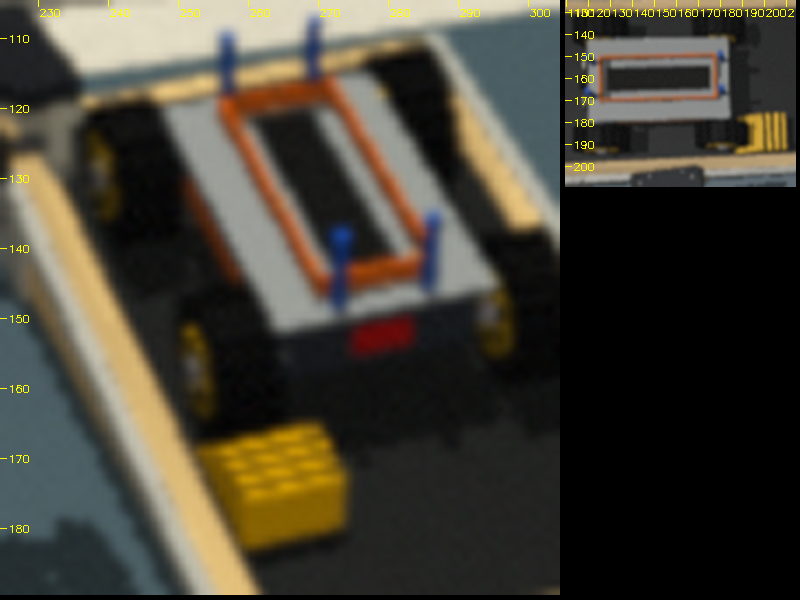

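Emit:
jog_arm --targets '[{"xyz": [0.18, 0.13, 0], "spin": 0}, {"xyz": [0.17, 0.13, 0.2], "spin": 0}, {"xyz": [0, 0, 0.3], "spin": 0}, {"xyz": [0, 0, 0.3], "spin": 0}, {"xyz": [0, 0, 0.2], "spin": 0}, {"xyz": [0, 0, 0.15], "spin": 0}, {"xyz": [0, 0, 0.07], "spin": 0}, {"xyz": [0, 0, 0], "spin": 0}, {"xyz": [0, 0, 0], "spin": 0}, {"xyz": [0, 0, 0], "spin": 0}]'

```text
time: 20.8
tool_pos: [395.0, 199.8, 15.6]
tcp_rot: [3.14, -0.0, 1.726]
contact_force: [-0.2, 1.2, -0.8]
grip_width: 64.0
finger_force: 0.0
```

Emit:
jog_arm --targets '[{"xyz": [0, 0, 0], "spin": 0}, {"xyz": [0, 0, 0], "spin": 0}, {"xyz": [0, 0, 0], "spin": 0}, {"xyz": [0, 0, 0], "spin": 0}, {"xyz": [0, 0, 0], "spin": 0}, {"xyz": [0, 0, 0], "spin": 0}, {"xyz": [0, 0, 0], "spin": 0}, {"xyz": [0, 0, 0], "spin": 0}, {"xyz": [0, 0, 0], "spin": 0}, {"xyz": [0, 0, -0.1], "spin": 0}]' --gripper 0

```text
time: 22.05
tool_pos: [394.4, 199.5, 22.8]
tcp_rot: [-3.141, 0.0, 1.726]
contact_force: [0.4, -0.5, -3.1]
grip_width: 39.9
finger_force: 29.9
```

```bash
python3 - <<'E'
from h import *
for n,f,(x0,y0,x1,y1) in(("top","t6",(118,138,190,183)),("side","s6",(245,106,300,158))):
    g=lambda p:cv2.cvtColor(cv2.imread(p),cv2.COLOR_BGR2GRAY)
    a=g(f"pics/{n}0.png")[y0:y1,x0:x1];b=g(f"pics/{f}.png")
    up=lambda i:cv2.resize(i,None,fx=8,fy=8,interpolation=cv2.INTER_CUBIC)
    r=cv2.matchTemplate(up(b[y0-3:y1+3,x0-3:x1+3]),up(a),cv2.TM_CCOEFF_NORMED);m=cv2.minMaxLoc(r);print(n,m[1],np.array(m[3])/8-3)
E
python3 plan.py 570 190 175 1.656 6
```

```text
top 0.9933702349662781 [-1.375  0.   ]
side 0.990213930606842 [-0.125 -0.25 ]
(-0.076, 0.358, -0.317, 0.116)
(-0.072, 0.36, -0.317, 0.117)
(-0.068, 0.36, -0.317, 0.116)
(-0.063, 0.36, -0.317, 0.116)
(-0.059, 0.362, -0.317, 0.116)
(-0.056, 0.362, -0.317, 0.117)
t 22.05 from [394.4 199.5  22.8] 1.726 end [570. 190. 175.] 1.656
```

```bash
cat > sh.py <<'E'
from h import *
g=lambda p:cv2.cvtColor(cv2.imread(p),cv2.COLOR_BGR2GRAY)
up=lambda i:cv2.resize(i,None,fx=8,fy=8,interpolation=cv2.INTER_CUBIC)
def sh(A,B,w):
    x0,y0,x1,y1=w;r=cv2.matchTemplate(up(g(B)[y0-3:y1+3,x0-3:x1+3]),up(g(A)[y0:y1,x0:x1]),cv2.TM_CCOEFF_NORMED);m=cv2.minMaxLoc(r);return round(m[1],3),(np.array(m[3])/8-3).tolist()
E
python3 - <<'E'
from sh import *
for nm,w in(("rover",(118,138,190,183)),("bay",(123,145,183,174)),("ramp R",(222,140,245,190)),("meter",(254,90,322,130)),("orange",(250,216,300,240))): print(nm,sh("pics/top0.png","pics/t6.png",w))
for nm,w in(("rover",(245,106,300,158)),("deck",(255,112,295,152)),("ramp",(300,170,340,200)),("case",(264,248,358,358))): print(nm,sh("pics/side0.png","pics/s6.png",w),sh("pics/s4.png","pics/s6.png",w))
E
```

```text
rover (0.993, [-1.375, 0.0])
bay (0.994, [-1.375, 0.0])
ramp R (1.0, [0.0, 0.0])
meter (1.0, [0.0, 0.0])
orange (1.0, [0.0, 0.0])
rover (0.99, [-0.125, -0.25]) (0.36, [0.0, -0.375])
deck (0.985, [-0.25, -0.5]) (0.363, [-0.125, -0.375])
ramp (1.0, [0.0, 0.0]) (0.971, [0.0, -0.125])
case (1.0, [0.0, 0.0]) (1.0, [0.0, 0.0])
```

```bash
cat > pk.py <<'E'
from fit import *
R,o=board(595.926,207.792,-1.486);O=R@[-25.1,-4.936,0]+o
W=lambda *q:R@np.array(q,float)+O
h=np.array([np.cos(-1.486),np.sin(-1.486),0])
C=W(-60,0,56);t=C+61.5*h+[0,0,15.6];f=W(1.5,0,90.6)-[0,0,19]
if __name__=="__main__": print("hover",(t+[0,0,12]).round(1),"touch",t.round(1),"final",f.round(1),"bay",W(0,0,56).round(1))
E
python3 pk.py
python3 plan.py 590 223 150 1.656 6
```

```text
hover [589.6 223.5 141.6] touch [589.6 223.5 129.6] final [590.  219.7 121.8] bay [589.5 225.4 106.6]
(-0.015, 0.41, -0.265, 0.116)
(-0.009, 0.41, -0.265, 0.117)
(-0.005, 0.411, -0.265, 0.116)
(-0.001, 0.41, -0.265, 0.116)
(0.005, 0.41, -0.265, 0.116)
(0.009, 0.411, -0.265, 0.117)
t 22.05 from [394.4 199.5  22.8] 1.726 end [590. 223. 150.] 1.656
```

Emit:
jog_arm --targets '[{"xyz": [0, 0, -0.4], "spin": 0}, {"xyz": [0, 0, -0.65], "spin": 0}, {"xyz": [0, 0.1, -0.65], "spin": 0}, {"xyz": [0, 0.4, -0.2], "spin": 0.2}, {"xyz": [0, 0.5, 0], "spin": 0.2}, {"xyz": [0, 0.5, 0], "spin": 0.2}, {"xyz": [0, 0.5, 0], "spin": 0.1}, {"xyz": [0, 0.35, 0], "spin": 0}, {"xyz": [0, 0.1, 0], "spin": 0}, {"xyz": [0, 0, 0], "spin": 0}]'

```text
time: 23.3
tool_pos: [588.9, 222.5, 174.6]
tcp_rot: [-3.14, 0.0, 1.656]
contact_force: [0.1, -0.2, -4.4]
grip_width: 39.7
finger_force: 29.9
```

```bash
python3 plan.py 589.6 223.5 141.6 1.656 4
```

```text
(0.003, 0.003, 0.103, -0.001)
(0.003, 0.002, 0.103, -0.001)
(0.003, 0.003, 0.103, -0.001)
(0.003, 0.002, 0.103, -0.001)
t 23.3 from [588.9 222.5 174.6] 1.656 end [589.6 223.5 141.6] 1.656
```

Emit:
jog_arm --targets '[{"xyz": [0.01, 0.01, 0.1], "spin": 0}, {"xyz": [0, 0, 0.15], "spin": 0}, {"xyz": [0, 0, 0.1], "spin": 0}, {"xyz": [0, 0, 0.06], "spin": 0}, {"xyz": [0, 0, 0.04], "spin": 0}, {"xyz": [0, 0, 0.03], "spin": 0}, {"xyz": [0, 0, 0.03], "spin": 0}, {"xyz": [0, 0, 0.02], "spin": 0}, {"xyz": [0, 0, 0], "spin": 0}, {"xyz": [0, 0, 0], "spin": 0}]'

```text
time: 24.55
tool_pos: [590.1, 223.5, 132.8]
tcp_rot: [3.141, -0.0, 1.656]
contact_force: [1.0, 0.3, -3.2]
grip_width: 40.2
finger_force: 29.9
```

```bash
python3 - <<'E'
from h import *
F=[]
for i in range(3): s=bot.capture("side");F.append(bot.get_obs()["contact_force"])
print(np.round(F,1).tolist(),bot.get_obs()["tool_pos"].round(1));cv2.imwrite("pics/s7.png",s)
E
```

```text
[[0.0, -0.5, -3.9], [0.1, 0.4, -4.3], [-0.1, 0.4, -3.0]] [590.  223.5 132.8]
```

Emit:
jog_arm --targets '[{"xyz": [0, 0, 0.02], "spin": 0}, {"xyz": [0, 0, 0.01], "spin": 0}, {"xyz": [0, 0, 0.01], "spin": 0}, {"xyz": [-0.005, 0, 0.01], "spin": 0}, {"xyz": [-0.005, 0, 0.01], "spin": 0}, {"xyz": [0, 0, 0], "spin": 0}, {"xyz": [0, 0, 0], "spin": 0}, {"xyz": [0, 0, 0], "spin": 0}, {"xyz": [0, 0, 0], "spin": 0}, {"xyz": [0, 0, 0], "spin": 0}]'

```text
time: 25.95
tool_pos: [590.1, 222.8, 128.1]
tcp_rot: [3.141, -0.0, 1.656]
contact_force: [-1.2, 1.2, 0.5]
grip_width: 39.7
finger_force: 29.9
```

Emit:
jog_arm --targets '[{"xyz": [-0.005, 0, 0.01], "spin": 0}, {"xyz": [-0.005, 0, 0.01], "spin": 0}, {"xyz": [-0.005, 0, 0.01], "spin": 0}, {"xyz": [-0.005, 0, 0.01], "spin": 0}, {"xyz": [-0.005, 0, 0.01], "spin": 0}, {"xyz": [0, 0, 0], "spin": 0}, {"xyz": [0, 0, 0], "spin": 0}, {"xyz": [0, 0, 0], "spin": 0}, {"xyz": [0, 0, 0], "spin": 0}, {"xyz": [0, 0, 0], "spin": 0}]'

```text
time: 27.2
tool_pos: [590.3, 220.7, 123.9]
tcp_rot: [3.141, -0.0, 1.656]
contact_force: [-0.7, 0.9, 0.0]
grip_width: 39.7
finger_force: 30.0
```

Emit:
jog_arm --targets '[{"xyz": [-0.005, 0, 0.01], "spin": 0}, {"xyz": [-0.005, 0, 0.01], "spin": 0}, {"xyz": [0, 0, 0.005], "spin": 0}, {"xyz": [0, 0, 0], "spin": 0}, {"xyz": [0, 0, 0], "spin": 0}, {"xyz": [0, 0, 0], "spin": 0}, {"xyz": [0, 0, 0], "spin": 0}, {"xyz": [0, 0, 0], "spin": 0}, {"xyz": [0, 0, 0], "spin": 0}, {"xyz": [0, 0, 0], "spin": 0}]'

```text
time: 28.45
tool_pos: [590.3, 219.9, 121.9]
tcp_rot: [3.141, -0.0, 1.656]
contact_force: [-0.8, 1.3, 0.5]
grip_width: 39.9
finger_force: 30.0
```

Emit:
jog_arm --targets '[{"xyz": [0, 0, 0.01], "spin": 0}, {"xyz": [0, 0, 0.01], "spin": 0}, {"xyz": [0, 0, 0], "spin": 0}, {"xyz": [0, 0, 0], "spin": 0}, {"xyz": [0, 0, 0], "spin": 0}, {"xyz": [0, 0, 0], "spin": 0}, {"xyz": [0, 0, 0], "spin": 0}, {"xyz": [0, 0, 0], "spin": 0}, {"xyz": [0, 0, 0], "spin": 0}, {"xyz": [0, 0, 0], "spin": 0}]'

```text
time: 29.7
tool_pos: [590.4, 219.6, 121.1]
tcp_rot: [3.141, 0.0, 1.656]
contact_force: [-2.5, -1.0, 5.9]
grip_width: 40.1
finger_force: 30.0
```

Emit:
jog_arm --targets '[{"xyz": [0, 0, 0], "spin": 0}, {"xyz": [0, 0, 0], "spin": 0}, {"xyz": [0, 0, 0], "spin": 0}, {"xyz": [0, 0, 0], "spin": 0}, {"xyz": [0, 0, -0.05], "spin": 0}, {"xyz": [0, 0, -0.2], "spin": 0}, {"xyz": [0, 0, -0.4], "spin": 0}, {"xyz": [-0.2, 0, -0.4], "spin": 0}, {"xyz": [-0.6, 0, -0.2], "spin": 0}, {"xyz": [-0.7, 0, 0], "spin": 0}]' --gripper 65

```text
time: 30.95
tool_pos: [601.5, 99.9, 223.7]
tcp_rot: [3.136, 0.0, 1.658]
contact_force: [0.6, 0.0, 0.2]
grip_width: 59.5
finger_force: 0.0
```

```bash
python3 plan.py 522 -324 90 1.267 9
```

```text
(-0.577, -0.161, 0.186, 0.434)
(-0.583, -0.136, 0.185, 0.435)
(-0.589, -0.111, 0.186, 0.434)
(-0.593, -0.084, 0.186, 0.434)
(-0.596, -0.059, 0.185, 0.435)
(-0.598, -0.034, 0.186, 0.434)
(-0.599, -0.007, 0.186, 0.434)
(-0.599, 0.019, 0.185, 0.435)
(-0.597, 0.045, 0.186, 0.434)
t 30.95 from [601.5  99.9 223.7] 1.658 end [ 522. -324.   90.] 1.267
```

Emit:
jog_arm --targets '[{"xyz": [-0.6, -0.16, 0.18], "spin": 0.44}, {"xyz": [-0.6, -0.14, 0.18], "spin": 0.44}, {"xyz": [-0.61, -0.11, 0.18], "spin": 0.44}, {"xyz": [-0.61, -0.08, 0.18], "spin": 0.44}, {"xyz": [-0.61, -0.06, 0.18], "spin": 0.44}, {"xyz": [-0.61, -0.03, 0.18], "spin": 0.44}, {"xyz": [-0.61, 0, 0.18], "spin": 0.44}, {"xyz": [-0.61, 0.02, 0.18], "spin": 0.42}, {"xyz": [-0.61, 0.04, 0.18], "spin": 0.41}, {"xyz": [-0.2, 0, 0], "spin": 0}]' --gripper 0

```text
time: 32.2
tool_pos: [513.3, -352.2, 90.6]
tcp_rot: [-3.141, 0.0, 1.262]
contact_force: [-0.2, 0.2, 0.2]
grip_width: 0.4
finger_force: 0.0
```

```bash
python3 plan.py 519.1 -352.9 54 1.267 4; python3 - <<'E'
from sh import *
cv2.imwrite("pics/t8.png",bot.capture("top"));cv2.imwrite("pics/s8.png",bot.capture("side"))
from pk import *
t=cv2.imread("pics/t8.png");m=cv2.inRange(cv2.cvtColor(t,cv2.COLOR_BGR2HSV),(110,130,50),(130,255,255));m[:145]=0;m[175:]=0;m[:,:124]=0;m[:,182:]=0
ys,xs=np.nonzero(m);print(len(xs),xs.min(),xs.max(),ys.min(),ys.max(),cv2.minAreaRect(np.c_[xs,ys].astype(np.float32)))
print("expect",proj("top",np.array([W(*q) for q in sq(60,20,90)])).round(1).tolist())
print("rover deck shift",[sh("pics/top0.png","pics/t8.png",w) for w in((118,138,190,148),(118,172,190,184))],sh("pics/top0.png","pics/t8.png",(315,155,413,234)))
E
```

```text
(0.003, 0.018, 0.114, -0.013)
(0.004, 0.018, 0.115, -0.013)
(0.003, 0.017, 0.114, -0.013)
(0.004, 0.018, 0.114, -0.013)
t 32.2 from [ 513.3 -352.2   90.6] 1.262 end [ 519.1 -352.9   54. ] 1.267
441 127 181 149 166 ((154.0, 157.5), (17.0, 54.0), 90.0)
expect [[126.0, 165.9], [125.8, 150.2], [175.3, 164.3], [174.8, 148.8]]
rover deck shift [(0.995, [-1.25, 0.0]), (0.995, [-1.125, 0.0])] (0.571, [-0.375, -0.25])
```

Emit:
jog_arm --targets '[{"xyz": [0.01, 0.07, 0.15], "spin": -0.05}, {"xyz": [0, 0, 0.15], "spin": 0}, {"xyz": [0, 0, 0.1], "spin": 0}, {"xyz": [0, 0, 0.05], "spin": 0}, {"xyz": [0, 0, 0.02], "spin": 0}, {"xyz": [0, 0, 0.01], "spin": 0}, {"xyz": [0, 0, 0.01], "spin": 0}, {"xyz": [0, 0, 0], "spin": 0}, {"xyz": [0, 0, 0], "spin": 0}, {"xyz": [0, 0, 0], "spin": 0}]'

```text
time: 33.55
tool_pos: [520.0, -350.5, 51.6]
tcp_rot: [3.141, -0.0, 1.27]
contact_force: [0.5, 0.4, -0.2]
grip_width: 0.3
finger_force: 0.0
```

Emit:
jog_arm --targets '[{"xyz": [0, 0, 0.01], "spin": 0.03}, {"xyz": [0, 0, 0.01], "spin": 0}, {"xyz": [0, 0, 0], "spin": 0}, {"xyz": [0, 0, 0], "spin": 0}, {"xyz": [0, 0, 0], "spin": 0}, {"xyz": [0, 0, 0], "spin": 0}, {"xyz": [0, 0, 0], "spin": 0}, {"xyz": [0, 0, 0], "spin": 0}, {"xyz": [0, 0, 0], "spin": 0}, {"xyz": [0, 0, 0], "spin": 0}]'

```text
time: 34.8
tool_pos: [520.0, -350.5, 50.8]
tcp_rot: [3.141, 0.0, 1.267]
contact_force: [-1.7, 1.7, 6.7]
grip_width: 0.1
finger_force: 3.1
```

Emit:
jog_arm --targets '[{"xyz": [0.05, 0, -0.003], "spin": 0}, {"xyz": [0.1, 0, 0], "spin": 0}, {"xyz": [0.15, 0, 0], "spin": 0}, {"xyz": [0.17, 0, 0], "spin": 0}, {"xyz": [0.18, 0, 0], "spin": 0}, {"xyz": [0.18, 0, 0], "spin": 0}, {"xyz": [0.17, 0, 0], "spin": 0}, {"xyz": [0.13, 0, 0], "spin": 0}, {"xyz": [0.08, 0, 0], "spin": 0}, {"xyz": [0.03, 0, 0], "spin": 0}]'

```text
time: 36.05
tool_pos: [550.3, -255.5, 50.8]
tcp_rot: [3.14, 0.001, 1.268]
contact_force: [-0.9, -1.8, 5.5]
grip_width: 0.4
finger_force: 2.8
```

Emit:
jog_arm --targets '[{"xyz": [0, 0, 0], "spin": 0}, {"xyz": [0, 0, -0.05], "spin": 0}, {"xyz": [0, 0, -0.3], "spin": 0}, {"xyz": [0, 0, -0.6], "spin": 0}, {"xyz": [0.4, 0, -0.4], "spin": 0}, {"xyz": [0.7, 0, 0], "spin": 0}, {"xyz": [0.7, 0, 0], "spin": 0}, {"xyz": [0.7, 0, 0], "spin": 0}, {"xyz": [0.2, 0, 0], "spin": 0}, {"xyz": [0, 0, 0], "spin": 0}]' --gripper 100

```text
time: 37.3
tool_pos: [614.1, -48.8, 157.7]
tcp_rot: [-3.141, 0.0, 1.269]
contact_force: [-0.3, -0.7, 0.4]
grip_width: 90.7
finger_force: 0.0
```

```bash
python3 - <<'E'
from h import *
t=bot.capture("top");s=bot.capture("side");cv2.imwrite("pics/t9.png",t);cv2.imwrite("pics/s9.png",s)
print(proj("top",[[555,-238.4,50.5]]),proj("side",[[555,-238.4,50.5]]))
a=crop(t,300,110,380,220,5.4,10);b=crop(s,264,215,344,325,5.4)
o=np.zeros((600,800,3),np.uint8);a=a[:600,:400];b=b[:600,:400];o[:a.shape[0],:a.shape[1]]=a;o[:b.shape[0],400:400+b.shape[1]]=b;cv2.imwrite("pics/c9.png",o)
E
```

```text
[[326.93140873 181.10722867]] [[308.81356671 255.86246214]]
```

```bash
cat > strip.py <<'E'
from h import *
def strips(n,f,box,z=50.5):
    im=cv2.imread(f);x0,y0,x1,y1=box;hsv=cv2.cvtColor(im,cv2.COLOR_BGR2HSV)
    m=cv2.inRange(hsv,(3,110,70),(20,255,255));k=np.zeros_like(m);k[y0:y1,x0:x1]=m[y0:y1,x0:x1]
    n_,l,st,ce=cv2.connectedComponentsWithStats(k);out=[]
    for i in range(1,n_):
        if st[i,4]>=6: out.append(ray(n,ce[i],z)[0][:2]);print(n,st[i],ce[i].round(1),out[-1].round(1))
    if len(out)==2:
        a,b=out;d=a-b;print("mid",((a+b)/2).round(1),"len",np.linalg.norm(d).round(1),"dir",np.arctan2(d[1],d[0]).round(3))
if __name__=="__main__":
    strips("top","pics/top0.png",(320,165,410,225));strips("side","pics/side0.png",(285,250,335,335))
    strips("top","pics/t9.png",(298,140,400,216));strips("side","pics/s9.png",(280,215,340,325))
E
python3 strip.py
```

```text
top [330 174   7  19  30] [333.1 183.6] [ 548.5 -255.3]
top [388 193   6  20  32] [390.5 203.1] [ 498.8 -411.4]
mid [ 523.6 -333.3] len 163.9 dir 1.262
side [297 261  26   2  48] [310.  261.5] [ 551.9 -255.5]
side [296 322  31   4  81] [311.5 323.7] [ 501.5 -412.3]
mid [ 526.7 -333.9] len 164.7 dir 1.26
top [298 162   4  15  21] [299.1 169.1] [ 586.3 -162.1]
top [353 182   7  19  30] [355.6 190.7] [ 530.6 -316.6]
mid [ 558.4 -239.4] len 164.3 dir 1.225
side [296 229  14   3  30] [302.2 230.4] [ 566.7 -153.9]
side [296 283  28   3  60] [310.3 283.8] [ 531.7 -316.6]
mid [ 549.2 -235.2] len 166.5 dir 1.359
```

```bash
python3 - <<'E'
from strip import *
strips("top","pics/t9.png",(288,140,400,216))
E
python3 plan.py 566.5 -206 110 1.267 4
```

```text
top [295 162   7  20  42] [297.6 173.1] [ 575.1 -158.1]
top [353 182   7  19  30] [355.6 190.7] [ 530.6 -316.6]
mid [ 552.9 -237.4] len 164.7 dir 1.297
(-0.507, 0.004, 0.15, -0.002)
(-0.507, 0.004, 0.149, -0.002)
(-0.507, 0.005, 0.15, -0.003)
(-0.507, 0.003, 0.149, -0.002)
t 37.4 from [613.9 -50.8 157.9] 1.266 end [ 566.5 -206.   110. ] 1.267
```

Emit:
jog_arm --targets '[{"xyz": [-0.5, -0.02, 0.1], "spin": -0.33}, {"xyz": [-0.5, -0.03, 0.15], "spin": 0}, {"xyz": [-0.52, -0.03, 0.15], "spin": 0}, {"xyz": [-0.52, -0.02, 0.2], "spin": 0}, {"xyz": [0, 0, 0.2], "spin": 0}, {"xyz": [0, 0, 0.1], "spin": 0}, {"xyz": [0, 0, 0], "spin": 0}, {"xyz": [0, 0, 0], "spin": 0}, {"xyz": [0, 0, 0], "spin": 0}, {"xyz": [0, 0, 0], "spin": 0}]'

```text
time: 38.65
tool_pos: [561.9, -204.1, 86.6]
tcp_rot: [3.141, 0.0, 1.3]
contact_force: [0.6, 0.1, 0.8]
grip_width: 91.8
finger_force: 0.0
```

```bash
python3 plan.py 562.5 -207.8 32 1.30 4
```

```text
(-0.011, 0.005, 0.17, 0.001)
(-0.01, 0.004, 0.171, 0.001)
(-0.011, 0.005, 0.17, 0.001)
(-0.01, 0.005, 0.171, 0.001)
t 38.65 from [ 561.9 -204.1   86.6] 1.3 end [ 562.5 -207.8   32. ] 1.3
```

Emit:
jog_arm --targets '[{"xyz": [-0.04, 0.02, 0.1], "spin": 0}, {"xyz": [0, 0, 0.2], "spin": 0}, {"xyz": [0, 0, 0.2], "spin": 0}, {"xyz": [0, 0, 0.15], "spin": 0}, {"xyz": [0, 0, 0.03], "spin": 0}, {"xyz": [0, 0, 0], "spin": 0}, {"xyz": [0, 0, 0], "spin": 0}, {"xyz": [0, 0, 0], "spin": 0}, {"xyz": [0, 0, 0], "spin": 0}, {"xyz": [0, 0, 0], "spin": 0}]'

```text
time: 39.9
tool_pos: [562.4, -207.9, 31.9]
tcp_rot: [3.141, -0.0, 1.3]
contact_force: [-0.6, -0.1, 0.7]
grip_width: 91.4
finger_force: 0.0
```

Emit:
jog_arm --targets '[{"xyz": [0, 0, 0], "spin": 0}, {"xyz": [0, 0, 0], "spin": 0}, {"xyz": [0, 0, 0], "spin": 0}, {"xyz": [0, 0, 0], "spin": 0}, {"xyz": [0, 0, 0], "spin": 0}, {"xyz": [0, 0, 0], "spin": 0}, {"xyz": [0, 0, 0], "spin": 0}, {"xyz": [0, 0, 0], "spin": 0}, {"xyz": [0, 0, 0], "spin": 0}, {"xyz": [0, 0, 0], "spin": 0}]' --gripper 0

```text
time: 41.15
tool_pos: [562.3, -207.9, 31.7]
tcp_rot: [3.142, -0.0, 1.3]
contact_force: [0.3, -0.3, 0.2]
grip_width: 60.6
finger_force: 30.0
```

Emit:
jog_arm --targets '[{"xyz": [0, 0, -0.1], "spin": 0}, {"xyz": [0, 0, -0.3], "spin": 0}, {"xyz": [0, 0, -0.5], "spin": 0}, {"xyz": [0, 0, -0.6], "spin": 0}, {"xyz": [0.2, 0, -0.5], "spin": -0.3}, {"xyz": [0.5, 0, -0.1], "spin": -0.6}, {"xyz": [0.5, 0, 0], "spin": -0.7}, {"xyz": [0.5, 0, 0], "spin": -0.7}, {"xyz": [0.4, 0, 0], "spin": -0.7}, {"xyz": [0.2, 0, 0], "spin": -0.56}]'

```text
time: 42.4
tool_pos: [588.5, -25.0, 200.2]
tcp_rot: [3.141, -0.0, 1.66]
contact_force: [0.4, 0.0, 0.0]
grip_width: 60.7
finger_force: 30.0
```

```bash
python3 - <<'E'
from strip import *
from pk import *
print("TCP goal above", (W(-31,0,93)).round(1))
t=bot.capture("top");s=bot.capture("side");cv2.imwrite("pics/t10.png",t);cv2.imwrite("pics/s10.png",s)
b=bot.get_obs();p=b["tool_pos"];y=b["tcp_rot"][2];print(p.round(1),y)
e=np.array([np.cos(y),np.sin(y),0]);
for k in(54,-116): 
    q=p+k*e+[0,0,17];print(k,q.round(1),proj("top",q).round(1),proj("side",q).round(1))
    for n in("top","side"):
        u,v=proj(n,q)[0].astype(int);print(n);
        if 20<u<490 and 20<v<365: strips(n,f"pics/{n[0]}10.png",(u-18,v-18,u+18,v+18),q[2])
E
python3 plan.py 590 254 195 1.656 6
```

```text
TCP goal above [587.3 251.6 147.1]
[588.5 -25.4 200.1] 1.6584839538324512
54 [583.7  28.3 217.1] [[225.4 154.8]] [[288.3 133.2]]
top
top [225 141   4  28  82] [226.4 154.5] [584.5  26.1]
side
side [277 120  23   7  57] [287.6 123.2] [596.5  77.1]
side [290 129  10   4  22] [294.6 131. ] [602.4  34. ]
side [270 141   2   6   9] [270.3 144. ] [527.1  -8.5]
side [275 143   3   3   7] [276.  144.3] [540.  -13.6]
-116 [ 598.6 -141.   217.1] [[298.4 150.4]] [[316.4 169.7]]
top
top [297 139   3  24  25] [298.  150.7] [ 597.8 -140. ]
side
side [318 168  16  19 103] [325.3 178.5] [ 606.1 -177.6]
(0.58, 0.054, 0.011, 0.004)
(0.579, 0.054, 0.01, 0.004)
(0.58, 0.054, 0.011, 0.004)
(0.58, 0.053, 0.011, 0.005)
(0.58, 0.053, 0.01, 0.004)
(0.579, 0.053, 0.011, 0.004)
t 42.5 from [588.5 -25.4 200.1] 1.658 end [590. 254. 195.] 1.656
```

Emit:
jog_arm --targets '[{"xyz": [0.3, 0.03, 0], "spin": 0.02}, {"xyz": [0.5, 0.04, 0], "spin": 0}, {"xyz": [0.58, 0.05, 0], "spin": 0}, {"xyz": [0.6, 0.05, 0], "spin": 0}, {"xyz": [0.58, 0.05, 0], "spin": 0}, {"xyz": [0.5, 0.04, 0], "spin": 0}, {"xyz": [0.3, 0.03, 0], "spin": 0}, {"xyz": [0.1, 0, 0], "spin": 0}, {"xyz": [0, 0, 0.2], "spin": 0}, {"xyz": [0, 0, 0], "spin": 0}]'

```text
time: 43.75
tool_pos: [588.0, 249.4, 181.6]
tcp_rot: [-3.138, 0.001, 1.652]
contact_force: [0.7, -0.3, 0.1]
grip_width: 60.7
finger_force: 30.0
```

```bash
python3 plan.py 587.2 252.2 140 1.656 5; python3 - <<'E'
from sh import *
cv2.imwrite("pics/t11.png",bot.capture("top"));cv2.imwrite("pics/s11.png",bot.capture("side"))
E
```

```text
(0.007, -0.001, 0.104, -0.008)
(0.007, -0.002, 0.104, -0.007)
(0.008, -0.001, 0.104, -0.008)
(0.007, -0.001, 0.104, -0.007)
(0.007, -0.001, 0.104, -0.008)
t 43.75 from [588.  249.4 181.6] 1.652 end [587.2 252.2 140. ] 1.656
```

Emit:
jog_arm --targets '[{"xyz": [0.03, 0, 0.05], "spin": -0.03}, {"xyz": [0, 0, 0.1], "spin": 0}, {"xyz": [0, 0, 0.15], "spin": 0}, {"xyz": [0, 0, 0.1], "spin": 0}, {"xyz": [0, 0, 0.05], "spin": 0}, {"xyz": [0, 0, 0.03], "spin": 0}, {"xyz": [0, 0, 0], "spin": 0}, {"xyz": [0, 0, 0], "spin": 0}, {"xyz": [0, 0, 0], "spin": 0}, {"xyz": [0, 0, 0], "spin": 0}]'

```text
time: 45.1
tool_pos: [588.6, 253.6, 145.6]
tcp_rot: [3.141, -0.0, 1.657]
contact_force: [-0.7, 0.1, -0.9]
grip_width: 60.8
finger_force: 30.0
```

```bash
python3 plan.py 587.2 252.2 131 1.656 5; python3 - <<'E'
from strip import *
from pk import *
t=bot.capture("top");s=bot.capture("side");cv2.imwrite("pics/t12.png",t);cv2.imwrite("pics/s12.png",s)
a=crop(t,105,130,205,190,4);b=crop(s,230,95,330,165,4)
o=np.zeros((560,420,3),np.uint8);o[:240,:400]=a;o[250:530,:400]=b;cv2.imwrite("pics/c12.png",o)
for x in(84,-84): print(proj("top",[W(x,-31,95),W(x,31,95)]).round(1).tolist(),proj("side",[W(x,-31,95),W(x,31,95)]).round(1).tolist())
E
```

```text
(-0.003, -0.004, 0.036, 0.002)
(-0.003, -0.004, 0.037, 0.001)
(-0.003, -0.003, 0.036, 0.002)
(-0.004, -0.004, 0.037, 0.002)
(-0.003, -0.004, 0.036, 0.002)
t 45.1 from [588.6 253.6 145.6] 1.657 end [587.2 252.2 131. ] 1.656
[[185.0, 167.9], [184.1, 143.9]] [[271.0, 140.5], [291.4, 136.4]]
[[115.6, 170.2], [115.3, 145.7]] [[252.5, 108.0], [271.5, 104.6]]
```

View pics/c12.png

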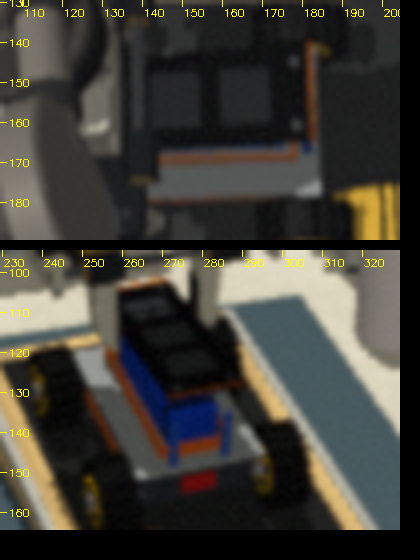

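Emit:
jog_arm --targets '[{"xyz": [-0.015, -0.015, 0.03], "spin": 0}, {"xyz": [0, 0, 0.03], "spin": 0}, {"xyz": [0, 0, 0.03], "spin": 0}, {"xyz": [0, 0, 0.03], "spin": 0}, {"xyz": [0, 0, 0.02], "spin": 0}, {"xyz": [0, 0, 0.01], "spin": 0}, {"xyz": [0, 0, 0.01], "spin": 0}, {"xyz": [0, 0, 0], "spin": 0}, {"xyz": [0, 0, 0], "spin": 0}, {"xyz": [0, 0, 0], "spin": 0}]'

```text
time: 46.45
tool_pos: [587.5, 252.3, 132.7]
tcp_rot: [3.141, -0.0, 1.657]
contact_force: [-1.1, -0.3, 4.1]
grip_width: 60.6
finger_force: 30.0
```

```bash
python3 - <<'E'
from strip import *
from pk import *
t=bot.capture("top");s=bot.capture("side");cv2.imwrite("pics/t13.png",t);cv2.imwrite("pics/s13.png",s)
b=bot.get_obs();p=b["tool_pos"];y=b["tcp_rot"][2];print(p.round(1),b["contact_force"].round(1))
strips("top","pics/t13.png",(176,132,192,176),140);strips("side","pics/s13.png",(262,120,300,142),140)
print("rover ref of strip at x=82.5", proj("top",W(82.5,0,95.5)),proj("side",W(82.5,0,95.5)))
E
```

```text
[587.5 252.3 132.7] [-1.8 -1.7  2.9]
top [184 142   2  25  35] [184.4 155. ] [597.9 137.3]
top [176 168   3   2   6] [177.  168.5] [563. 154.]
mid [580.5 145.6] len 38.8 dir -0.447
side [289 120  11  18  62] [294.3 128.8] [645.7 170.4]
side [262 129   8  13  31] [264.8 135.7] [553.9 157. ]
mid [599.8 163.7] len 92.8 dir 0.145
rover ref of strip at x=82.5 [[183.97079555 155.78803675]] [[281.06445919 137.98795384]]
```

Emit:
jog_arm --targets '[{"xyz": [0, -0.01, 0.01], "spin": 0}, {"xyz": [0, 0, 0.01], "spin": 0}, {"xyz": [0, 0, 0.005], "spin": 0}, {"xyz": [0, 0, 0], "spin": 0}, {"xyz": [0, 0, 0], "spin": 0}, {"xyz": [0, 0, 0], "spin": 0}, {"xyz": [0, 0, 0], "spin": 0}, {"xyz": [0, 0, 0], "spin": 0}, {"xyz": [0, 0, 0], "spin": 0}, {"xyz": [0, 0, 0], "spin": 0}]'

```text
time: 47.8
tool_pos: [586.6, 252.2, 130.6]
tcp_rot: [3.142, -0.0, 1.657]
contact_force: [2.1, 1.2, 2.6]
grip_width: 61.0
finger_force: 30.0
```

Emit:
jog_arm --targets '[{"xyz": [0, 0, 0], "spin": 0}, {"xyz": [0, 0, 0], "spin": 0}, {"xyz": [0, 0, 0], "spin": 0}, {"xyz": [0, 0, 0], "spin": 0}, {"xyz": [0, 0, 0], "spin": 0}, {"xyz": [0, 0, -0.05], "spin": 0}, {"xyz": [0, 0, -0.2], "spin": 0}, {"xyz": [0, 0, -0.4], "spin": 0}, {"xyz": [0, 0, -0.6], "spin": 0}, {"xyz": [0, -0.5, -0.2], "spin": 0}]' --gripper 92

```text
time: 49.05
tool_pos: [549.3, 249.0, 250.9]
tcp_rot: [3.134, -0.002, 1.656]
contact_force: [-0.1, 0.2, -0.6]
grip_width: 84.3
finger_force: 0.0
```

Emit:
jog_arm --targets '[{"xyz": [-0.5, -0.4, 0], "spin": 0}, {"xyz": [-0.6, -0.3, 0], "spin": 0}, {"xyz": [-0.6, -0.3, 0], "spin": 0}, {"xyz": [-0.6, -0.3, 0], "spin": 0}, {"xyz": [-0.6, -0.2, 0], "spin": 0}, {"xyz": [-0.6, 0, 0], "spin": 0}, {"xyz": [-0.6, 0, 0], "spin": 0}, {"xyz": [-0.5, 0, 0], "spin": 0}, {"xyz": [0, 0, 0], "spin": 0}, {"xyz": [0, 0, 0], "spin": 0}]'

```text
time: 50.3
tool_pos: [458.8, -127.7, 247.2]
tcp_rot: [3.141, -0.0, 1.656]
contact_force: [-0.3, -0.2, -0.0]
grip_width: 84.4
finger_force: 0.0
```

```bash
python3 - <<'E'
from strip import *
from pk import *
from sh import sh
t=bot.capture("top");s=bot.capture("side");cv2.imwrite("pics/t14.png",t);cv2.imwrite("pics/s14.png",s)
print(bot.get_obs()["time"],bot.get_obs()["tool_pos"].round(1))
strips("top","pics/t14.png",(110,132,123,176),143);strips("top","pics/t14.png",(178,132,192,176),143)
strips("side","pics/s14.png",(248,98,276,112),143);strips("side","pics/s14.png",(268,130,295,145),143)
for x in(82.5,-82.5):print(x,proj("top",W(x,0,95.5)),proj("side",W(x,0,95.5)),W(x,0,95.5).round(1))
f="pics/t14.png"
for nm,w in(("rover lower deck edge",(125,174,185,184)),("chock",(185,172,212,192)),("meter",(254,90,322,130)),("orange",(250,216,300,240)),("spool",(330,118,360,145)),("driver",(305,217,320,283)),("blue2",(127,262,152,312))): print(nm,sh("pics/t6.png",f,w))
E
```

```text
50.4 [ 458.8 -127.1  247. ]
top [115 146   3  26  75] [116.  158.3] [584.4 306.8]
top [183 144   4  25  71] [184.5 156.2] [594.3 136.2]
side [265 105   5   2   6] [267.3 105.8] [605.2 325.4]
side [268 140   3   5  11] [268.9 142.3] [555.  115.3]
side [283 141   2   4   7] [283.4 142.7] [593.  101.9]
mid [574.  108.6] len 40.2 dir 2.803
82.5 [[183.97079555 155.78803675]] [[281.06445919 137.98795384]] [596.8 139.  135.8]
-82.5 [[116.01318931 157.83271921]] [[262.18859538 106.3886208 ]] [582.9 302.2 155.9]
rover lower deck edge (0.999, [0.0, 0.0])
chock (0.997, [0.0, 0.0])
meter (1.0, [0.0, 0.0])
orange (0.567, [0.875, -0.25])
spool (0.997, [0.0, 0.0])
driver (0.25, [0.25, 3.0])
blue2 (0.77, [0.125, 0.0])
```

```bash
python3 -c "
from plant import bot
print(bot.close_job())"
```

```text
the job is handed in; nothing more can be done
None
```

I handed the job in at about 50 s: the chock is against the near low wheel, the blue battery is in the bay, and the cover plate is on the four posts, about 1 mm off by the last top-camera check. Pushing the chock in shifted the rover about 3 mm uphill; it settled back less than 1 mm under the battery. I saw no movement of the multimeter or spool, but the arm blocked the final check of the orange battery and screwdriver, which I never touched.

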